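# Pass the sold tin through the one-way flaps of the chute

## Task

The red tin is sold: take it out of the wooden rack, set it down on the bare table top and let go, then take it again by its two short ends and lower it gently, without dropping it, into the loading well of the metal chute. Push it along the chute through the pair of sprung orange flaps until it stands wholly beyond them and both flaps have swung shut behind it. Do not tip the red tin over, and leave the other two tins, the mug and the bottle where they are.

Things in the scene. Friction and masses are not known exactly. Their poses are not given: they have to be found in the camera images.
- red_tin: The tin to move: closed rectangular red tin with a brass band and a pale label on its lid, 60 (its x) x 44 (its y) x 40 mm high, about 0.2 kg. Origin: centre of its underside, z up. It stands in one of the rack's three bays, its x along the rack's x. The two ends look alike.
- green_tin: Green tin of the same shape and size in another bay of the rack; to be left alone. Origin: centre of its underside.
- blue_tin: Blue tin of the same shape and size in another bay of the rack; to be left alone. Origin: centre of its underside.
- rack: Wooden rack fixed to the table, 228 (x) x 44 mm, floor board 8 mm thick. Four cross boards, 6 mm thick, 44 mm wide, 64 mm high, make three bays end to end, centred at x = -74, 0, +74 mm, each 68 mm long, open at the long sides. A tin has 4 mm at each end there, so it can be taken only across its 44 mm width. Origin: centre of underside. It and the chute stand left and right, either way round.
- chute: Grey and aluminium chute fixed to the table; goods travel along its +x. Outside x = -145 to +135, y = -38 to +38 mm; floor 15 mm, all walls 69 mm above the table. Origin on the table, on the centre line. Loading well at x = -140 to +5, orange flaps at x = 7, closed till side at x = 7 to 130 mm.
- well (a point): Centre of the loading well's floor (chute x = -67.5 mm, 15 mm above the table), axes as the chute. The well is open above, 145 mm long, 52 mm wide (chute y = -26 to +26). Its walls rise 54 mm above its floor, higher than the tin, so the tin (long side along the chute) can be let down only when held by its 60 mm length.
- gate (a point): Point on the chute's floor, centre line, at the shut flaps (chute x = 7 mm). They sweep x = 7 to 35 mm, so they can shut only when the tin's rear is past x = 35, its centre past 65 mm. A finger between the flaps should be drawn straight up: pulled back it would catch them.
- till (a point): Centre of the till side's floor (chute x = 82 mm, 15 mm above the table); the tin's centre can go to x = 100. Inside it is 66 mm wide. From x = 35 mm on, lips (undersides 64, tops 69 mm above the table) cover its sides and leave a slot 38 mm wide on the centre line for a pushing finger, too narrow for the tin.
- flap_left (a joint): Orange flap on the chute's +y side, 27 mm wide, 3 mm thick, 3 to 41 mm above the chute's floor, on an upright hinge at chute x = 7, y = +29 mm. 0 = shut across the chute, grows to 1.45 rad as it swings towards chute +x; it does not swing the other way. A light spring shuts it (0.007 N m shut, 0.027 N m open); the tin needs about 5 N to pass both flaps.
- flap_right (a joint): The mirror image of flap_left, hinged at chute x = 7, y = -29 mm; 0 = shut, grows to 1.45 rad towards chute +x.
- mug: Blue ceramic mug, 76 mm across, 88 mm high, handle at its +y side; to be left alone. Origin: centre of its underside.
- bottle: Amber bottle with a red cap, 58 mm across, 150 mm high; to be left alone. Origin: centre of its underside.
Not all that is in view belongs to the job. Of the things that look like the red_tin, the smallest one is meant.

How it is judged:
On the way, in this order (a step that is already met when the one before it is completed fails the run):
1. the red tin has been set down upright on the bare table top and let go (height (world z) of red_tin below 0.005 m and angle between red_tin's own z axis and vertical below 0.15 rad and linear speed of red_tin below 0.03 m/s and contact force between red_tin and the fingers below 0.05 N), for 0.1 s.
2. the red tin stands on the floor of the loading well (x of red_tin in the frame of chute between -0.115 and -0.02 m and y of red_tin in the frame of chute between -0.012 and 0.012 m and z of red_tin in the frame of chute below 0.021 m and angle between red_tin's own z axis and vertical below 0.15 rad), for 0.1 s.
3. the red tin has forced both flaps open and is passing between them (x of red_tin in the frame of chute between -0.02 and 0.065 m and z of red_tin in the frame of chute below 0.025 m and value of joint each of flap_left, flap_right above 0.5 rad), for 0.1 s.
At the end, for the whole second after the job is handed in: The red tin stands upright and at rest on the chute's floor on the till side, wholly past the flaps (centre at chute x = 60 to 105 mm), both flaps are shut (under 0.1 rad), and the green tin, blue tin, mug and bottle are within 20 mm of where they started (x of red_tin in the frame of chute between 0.06 and 0.105 m and y of red_tin in the frame of chute between -0.02 and 0.02 m and z of red_tin in the frame of chute between 0.01 and 0.02 m and angle between red_tin's own z axis and vertical below 0.1 rad and linear speed of red_tin below 0.02 m/s and value of joint each of flap_left, flap_right below 0.1 rad and distance of each of green_tin, blue_tin, mug, bottle from where it was at the start of the episode below 0.02 m); the robot touches nothing.
It fails at once if the red tin is dropped into the well (moves faster than 0.45 m/s inside it) (x of red_tin in the frame of chute between -0.14 and 0 m and y of red_tin in the frame of chute between -0.03 and 0.03 m and z of red_tin in the frame of chute between 0 and 0.055 m and linear speed of red_tin above 0.45 m/s).
It fails at once if the red tin is tipped over (angle between red_tin's own z axis and vertical above 1 rad).
It fails at once if the green tin, blue tin, mug or bottle is moved more than 30 mm or tipped (distance of any of green_tin, blue_tin, mug, bottle from where it was at the start of the episode above 0.03 m or angle between any of green_tin, blue_tin, mug, bottle's own z axis and vertical above 0.5 rad).
It also fails if it takes over 72 s, if anything falls off the work surface, if the arm or the gripper's body presses on something with over 40 N, if the wrist force passes 120 N, or if a joint passes its speed limit or range.

## Robot

A 6-joint arm with a two-finger parallel gripper is mounted at the origin on the work surface. World frame = base frame: x ahead of the robot, y to its left, z up, the work surface at z = 0. Lengths are in m, angles in rad, forces in N, time in s.
With the tool pointing down it reaches from about 0.4 to 0.825 m from the base axis. Payload 7 kg.
Tool frame: the origin (TCP) lies at the very end of the fingers, on their centre line; the grasp point (between the pads) lies 19 mm behind it; x points along the fingers, y is the direction in which the jaws open and shut, and the axes are right-handed (so a half turn about x gives the same grasp; the last joint's range is limited). The gripper opens to 88 mm and grips with 3 to 60 N. Pads are 19 mm wide; open, the fingers measure 130 mm over their backs; the gripper's body (78 mm by 193 mm) begins 47 mm behind the grasp point.
Start: joints at [-0.937, 0.359, 0.012, 0, -1.224, -0.288], TCP at [0.229, -0.635, 0.227] pointing down, gripper open.
Joint ranges: [-3.07, 3.07], [-1.43, 2.12], [-1.02, 1.25], [-3.03, 1.67], [-3.05, -0], [-3.03, 3.03]. Speed limits (rad/s): [2.39, 2.39, 3.01, 3.14, 3.14, 3.14].

## Interface

Orientations are given as [roll, pitch, yaw] about the fixed x, y, z axes, in that order (R = Rz(yaw) Ry(pitch) Rx(roll)).
In Python, from station import arm, cams gives the robot as it stands. The module is installed in compiled form; this text tells all that it offers.
- The arm moves only by the tool carry_out, never from a script. Its argument "deltas" is a list of rows, each a list of 6 numbers: the shift along the tool's x, y, z in units of 0.04 m (1.0 is 0.04 m), then the turn, a rotation vector about the tool's x, y, z in units of 4 degrees (1.0 is 4 degrees). In form: [[tx, ty, tz, ax, ay, az], ...]. A call has 1 to 5 rows; each row shifts and turns the pose as measured when the row begins, along the tool's axes as they then stand; what a row does not reach is not made up. A row lasts 1/10 s, in which the tool goes at most 50 mm and 8.59 degrees, less where a joint would pass 70% of its speed; a pose out of reach is approached as far as the arm can. A call with a number of a shift or a turn outside -1 to 1 is refused whole. A call with a gripper value outside its range is refused whole. "hand" is the closure, from 0 (fully open) to 1 (shut), set as the call begins (left out, the last holds). The fingers move at their own pace and stop on an object; "newtons" is the grip in N (left out, the last holds). Time passes only in rows, so rows that do not move let the fingers close. It gives the time, the measured TCP pose, the force and the opening at its end, in the units of the state.
- arm.get_state(): the state, without advancing time (a new reading comes with each control period).
- cams.grab_frame(name): name is "side" or "top" or "wrist"; returns a dict with "pixels" (400x640x3 uint8, red, green, blue), "fx", "fy", "cx", "cy" (pixels), "k1" (the pictures are not rectified: a ray, as slopes to the right and down, at radius r is drawn at 1 + k1 r^2 times it, then the intrinsics apply), "T" (4x4, takes a point from camera to world coordinates); the wrist camera has in their place "hand_eye" (4x4, takes a point from camera to tool coordinates, whose origin is the TCP and whose axes are the tool frame's). Camera axes: x right, y up, looking along -z (the intrinsics and any distortion apply to the point x, -y, -z); pixel columns grow to the right and rows downward; lengths in m; the calibration is good to about 2 mm. A picture is of the moment at which its call begins: read the wrist's pose just before it. There is no depth.
- arm.job_done(): hands the job in, once; it reports no verdict.
The state is a dict: "t": time; "q": joint angles; "qd": joint speeds; "joint_efforts": joint torques, N m; "eef_pos": TCP position; "ee_rot": TCP orientation; "force": force on the tool from outside, world axes, zero at the start; "moment": the same for the moment, N m; "width": finger opening in m.
Only numpy, scipy, OpenCV 4.12 (cv2) and the standard library are available. Lean on these libraries where they do the work, as an engineer would, in place of code of your own. Each camera call takes 0.05 s, during which the arm holds its last target.

## Working session

There is one attempt and no reset: what is moved stays moved. The work goes in short steps, Python scripts to look and compute and a tool call to move; the robot and the scene stay as the last step left them, time stands still between calls to the robot, and variables do not carry over. Pictures are saved under pics/ and viewed, and the job is handed in when it is done.

Besides the shell and the picture viewer there is one more tool, called after "Request:" as name(argument=value, ...), one argument or row to a line, values as JSON. carry_out: Moves the arm, as the interface text tells. Shifts and turns lie within -1 to 1; 1 stands for 0.04 m of shift or 4 degrees of turn. Its arguments: {"type":"object","properties":{"deltas":{"type":"array","items":{"type":"array","items":{"type":"number","minimum":-1,"maximum":1}}},"hand":{"type":"number"},"newtons":{"type":"number"}},"required":["deltas"]}

```bash
mkdir -p pics; ls; cat > h.py <<'E'
from station import arm, cams
import numpy as np, cv2
from scipy.spatial.transform import Rotation as R
def save(f,name,crop=None,scale=1):
    p=f["pixels"]
    if crop: x0,y0,x1,y1=crop; p=p[y0:y1,x0:x1]
    p=cv2.cvtColor(p,cv2.COLOR_RGB2BGR)
    if scale!=1: p=cv2.resize(p,None,fx=scale,fy=scale,interpolation=cv2.INTER_CUBIC)
    cv2.imwrite("pics/"+name+".png",p)
E
python3 - <<'E'
from h import *
s=arm.get_state(); print(s)
import pickle
d={}
for n in ["top","side","wrist"]:
    f=cams.grab_frame(n); d[n]=f; save(f,n+"0"); print(n,{k:v for k,v in f.items() if k!="pixels"})
pickle.dump(d,open("f0.pkl","wb"))
E
```

```text
pics
{'t': 0.0, 'q': array([-9.36893272e-01,  3.59381017e-01,  1.10506798e-02, -3.68901942e-04,
       -1.22411402e+00, -2.88088502e-01]), 'qd': array([-1.20978349e-03,  1.81873062e-03, -1.36868255e-03,  9.57766265e-04,
       -1.16631883e-03,  7.09415755e-05]), 'joint_efforts': array([-1.57304956e-03, -5.82706189e+01,  2.93056744e+01,  6.99699908e+00,
        6.69073634e-03, -1.86061334e-04]), 'eef_pos': array([ 0.22859914, -0.63457697,  0.22561956]), 'ee_rot': array([1.65151133, 1.56911219, 1.99720025]), 'force': array([-0.41553164,  0.36688189, -0.68052754]), 'moment': array([-0.0066365 , -0.00655631,  0.01682312]), 'width': 0.08748236855371512}
top {'fx': 387.7102172049583, 'fy': 387.7102172049583, 'cx': 324.2808526429061, 'cy': 201.93941382402386, 'k1': -0.05981420387204919, 'T': array([[-3.03499827e-03,  9.82905759e-01, -1.84084375e-01,
         3.50068848e-01],
       [-9.99902293e-01, -4.70950070e-04,  1.39707794e-02,
         1.31396879e-03],
       [ 1.36452650e-02,  1.84108790e-01,  9.82811152e-01,
         1.07376847e+00],
       [ 0.00000000e+00,  0.00000000e+00,  0.0000
[... 214 characters left out ...]
.18007683,  0.34950234],
       [-0.26620987, -0.74743397,  0.60866638,  0.62725486],
       [-0.01491482,  0.63457071,  0.77272089,  0.83858945],
       [ 0.        ,  0.        ,  0.        ,  1.        ]])}
wrist {'fx': 328.96457635344296, 'fy': 328.96457635344296, 'cx': 321.2160477653592, 'cy': 203.3928944949199, 'k1': -0.04664914885265676, 'hand_eye': array([[ 5.70682147e-04,  2.98345512e-01, -9.54457767e-01,
        -1.58266546e-01],
       [ 9.99999808e-01,  5.85506906e-05,  6.16214141e-04,
         3.94976475e-04],
       [ 2.39728885e-04, -9.54457936e-01, -2.98345421e-01,
        -8.05505861e-02],
       [ 0.00000000e+00,  0.00000000e+00,  0.00000000e+00,
         1.00000000e+00]])}
```

View pics/top0.png

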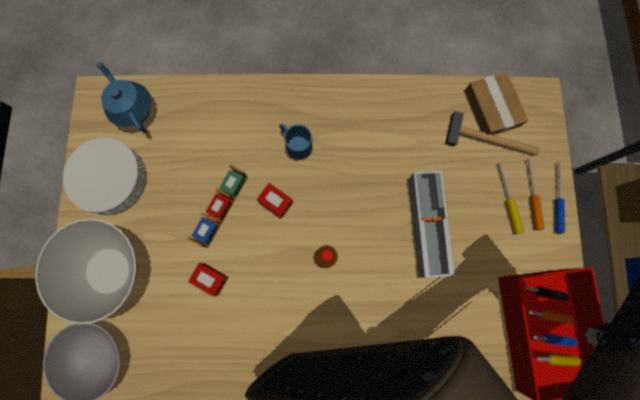

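View pics/side0.png

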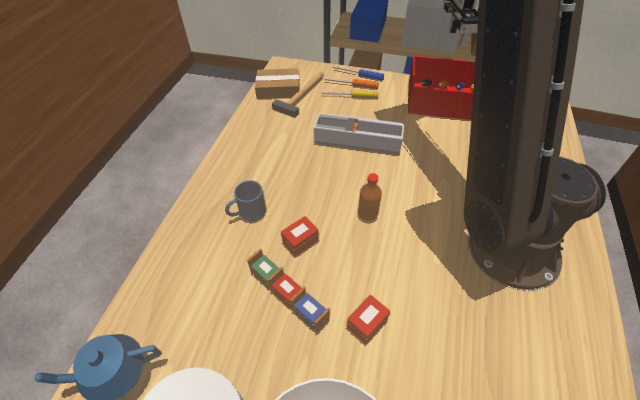

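View pics/wrist0.png

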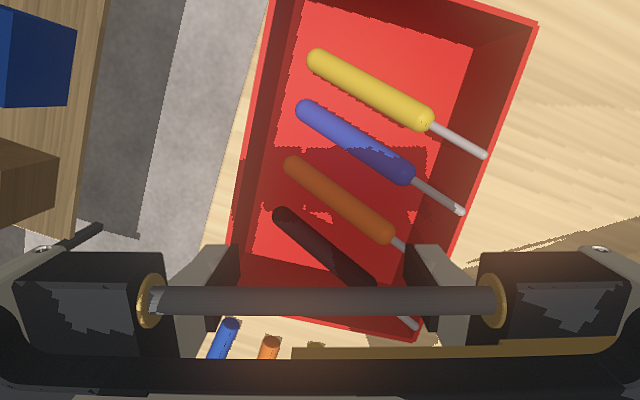

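The top view shows three candidates for red_tin: in the rack's middle bay (218,206), loose at (275,200) and loose at (208,279). The one in the rack is described and looks smallest. The chute is at about (433,224) and the bottle at (326,257). I'll check this in a close crop.

```bash
python3 - <<'E'
from h import *
import pickle
d=pickle.load(open("f0.pkl","rb"))
save(d["top"],"top0r",(170,150,310,300),4)
save(d["top"],"top0c",(395,160,475,290),4.5)
save(d["side"],"side0r",(220,200,420,350),4)
save(d["side"],"side0c",(300,100,420,170),6)
E
```

```text
(no output)
```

View pics/top0r.png

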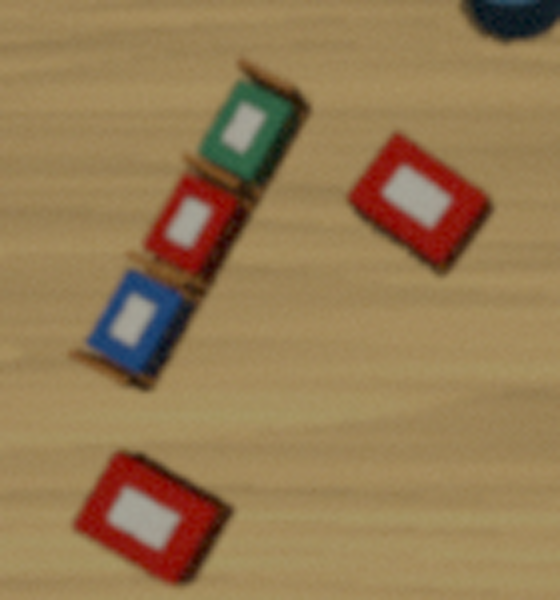

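View pics/top0c.png

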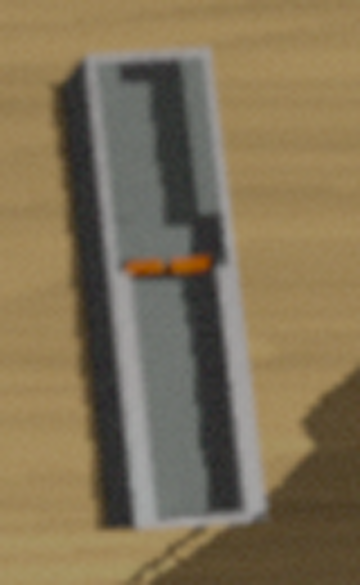

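View pics/side0r.png

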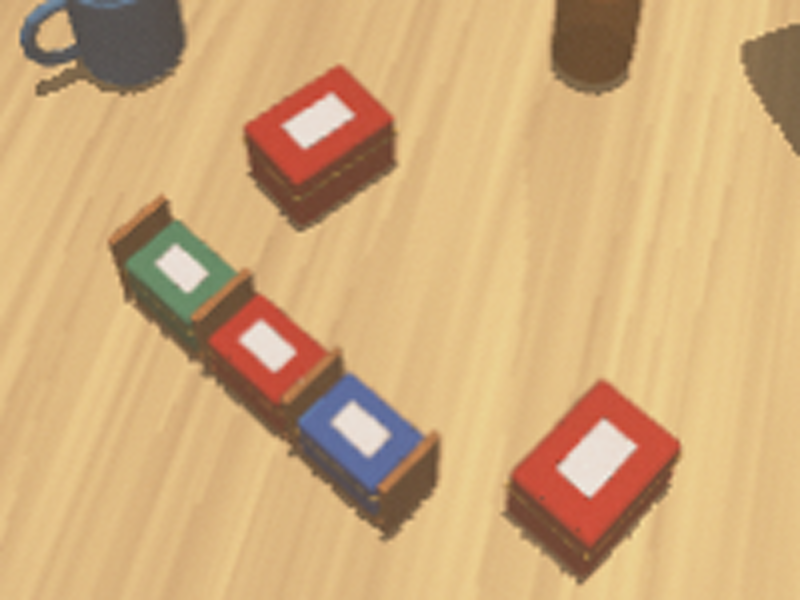

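View pics/side0c.png

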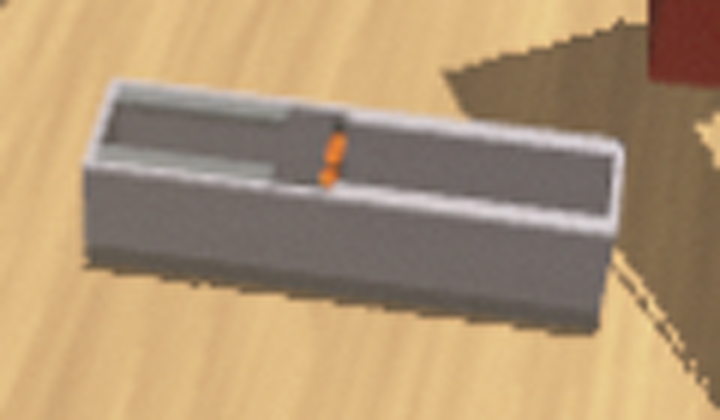

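The crops confirm it: the tin in the rack is smaller than both loose red boxes. The chute's lips are at its far end, so its +x runs roughly along world +x. Next I'll measure.

```bash
cat >> h.py <<'E'
F=np.diag([1,-1,-1.])
def campose(f,st=None):
    if "T" in f: return f["T"]
    T=np.eye(4); T[:3,:3]=R.from_euler("xyz",st["ee_rot"]).as_matrix(); T[:3,3]=st["eef_pos"]
    return T@f["hand_eye"]
def KD(f): return np.array([[f["fx"],0,f["cx"]],[0,f["fy"],f["cy"]],[0,0,1]]),np.array([f["k1"],0,0,0.])
def project(f,P,T):
    Tw=np.linalg.inv(T); A=F@Tw[:3,:3]; t=F@Tw[:3,3]
    K,D=KD(f); return cv2.projectPoints(np.asarray(P,float).reshape(-1,3),cv2.Rodrigues(A)[0],t,K,D)[0][:,0]
def pix2plane(f,uv,z,T):
    K,D=KD(f); u=cv2.undistortPoints(np.asarray(uv,float).reshape(-1,1,2),K,D)[:,0]
    d=np.c_[u[:,0],-u[:,1],-np.ones(len(u))]@T[:3,:3].T
    s=(z-T[2,3])/d[:,2]; return (T[:3,3]+d*s[:,None])
E
python3 - <<'E'
from h import *
import pickle
d=pickle.load(open("f0.pkl","rb"))
f=d["top"];g=d["side"]
def t4(p): return np.array(p)/4+[170,150]
def s4(p): return np.array(p)/4+[220,200]
print("top labels g,r,b", pix2plane(f,t4([(243,128),(189,222),(131,320)]),0.048,f["T"]).round(4))
print("side labels g,r,b", pix2plane(g,s4([(182,268),(267,346),(361,430)]),0.048,g["T"]).round(4))
print("decoys top label z.05", pix2plane(f,t4([(416,196),(143,518)]),0.055,f["T"]).round(4))
print("decoys side", pix2plane(g,s4([(318,121),(597,458)]),0.055,g["T"]).round(4))
c=np.array([(88,57),(211,50),(265,517),(135,523)])/4.5+[395,160]
P=pix2plane(f,c,0.069,f["T"]);print("chute corners top",P.round(4))
e=np.array([(118,83),(622,145),(610,230),(88,160)])/6+[300,100]
Q=pix2plane(g,e,0.069,g["T"]);print("side",Q.round(4))
for X in (P,Q):print([np.linalg.norm(X[i]-X[(i+1)%4]).round(4) for i in range(4)])
print("flap mid", pix2plane(f,np.array([[167,267]])/4.5+[395,160],0.056,f["T"]), "base lower left", pix2plane(f,np.array([[105,525],[58,85]])/4.5+[395,160],0,f["T"]))
print("bottle",pix2plane(f,[[326,257]],0.15,f["T"]))
E
```

```text
top labels g,r,b [[0.5975 0.2409 0.048 ]
 [0.5326 0.2746 0.048 ]
 [0.4664 0.3104 0.048 ]]
side labels g,r,b [[0.598  0.2427 0.048 ]
 [0.533  0.2775 0.048 ]
 [0.4668 0.3121 0.048 ]]
decoys top label z.05 [[0.549  0.1213 0.055 ]
 [0.3369 0.2941 0.055 ]]
decoys side [[0.5491 0.125  0.055 ]
 [0.3379 0.2973 0.055 ]]
chute corners top [[ 0.6184 -0.2564  0.069 ]
 [ 0.6229 -0.3313  0.069 ]
 [ 0.3465 -0.3469  0.069 ]
 [ 0.3439 -0.2713  0.069 ]]
side [[ 0.6182 -0.3219  0.069 ]
 [ 0.3463 -0.339   0.069 ]
 [ 0.344  -0.2701  0.069 ]
 [ 0.6164 -0.2556  0.069 ]]
[np.float64(0.0751), np.float64(0.2768), np.float64(0.0757), np.float64(0.2749)]
[np.float64(0.2724), np.float64(0.0689), np.float64(0.2728), np.float64(0.0663)]
flap mid [[ 0.49328415 -0.30112318  0.056     ]] base lower left [[ 0.34244444 -0.27142676  0.        ]
 [ 0.61831243 -0.25388946  0.        ]]
bottle [[ 0.39064299 -0.01548064  0.15      ]]
```

```bash
cat >> h.py <<'E'
def plan(pos,jawdeg,st=None,quiet=False):
    """total move to target in tool units (shift /0.04, turn /4deg) expressed in current tool axes"""
    st=st or arm.get_state()
    Rm=R.from_euler("xyz",st["ee_rot"]).as_matrix()
    a=np.radians(jawdeg); c,s=np.cos(a),np.sin(a)
    Rt=np.array([[0,c,s],[0,s,-c],[-1,0,0]])
    d=Rm.T@(np.array(pos)-st["eef_pos"])/0.04
    w=np.degrees(R.from_matrix(Rm.T@Rt).as_rotvec())/4
    return d.round(3),w.round(3)
def jaw(st): 
    Rm=R.from_euler("xyz",st["ee_rot"]).as_matrix(); return np.degrees(np.arctan2(Rm[1,1],Rm[0,1])),Rm
E
python3 - <<'E'
from h import *
st=arm.get_state(); j,Rm=jaw(st); print(j,Rm.round(3),st["q"].round(3))
print(plan([0.50,0.20,0.26],62),plan([0.50,0.20,0.26],62-180))
E
```

```text
109.80682016528056 [[-0.001 -0.339  0.941]
 [ 0.001  0.941  0.339]
 [-1.     0.001 -0.   ]] [-0.937  0.359  0.011 -0.    -1.224 -0.288]
(array([-0.834, 17.335, 13.454]), array([ 1.1952e+01, -1.0000e-02, -1.6000e-02])) (array([-0.834, 17.335, 13.454]), array([-3.3048e+01,  2.0000e-02, -1.2000e-02]))
```

```bash
cat >> h.py <<'E'
def rows(pos,jawdeg,n=5,vmax=1.0,wmax=1.0,st=None):
    """next n rows towards target, shift and turn spread evenly; ideal execution"""
    st=st or arm.get_state()
    Rm=R.from_euler("xyz",st["ee_rot"]).as_matrix(); p=np.array(st["eef_pos"])
    a=np.radians(jawdeg); c,s=np.cos(a),np.sin(a); Rt=np.array([[0,c,s],[0,s,-c],[-1,0,0]])
    wv=R.from_matrix(Rm.T@Rt).as_rotvec(degrees=True)/4
    if abs(wv[0])>0.01 and np.linalg.norm(wv)>40: pass
    d=np.array(pos)-p
    N=max(1,int(np.ceil(max(np.linalg.norm(d)/0.04/vmax,np.linalg.norm(wv)/wmax))))
    out=[]
    for i in range(min(n,N)):
        t=Rm.T@(d/N)/0.04; out.append([round(float(v),2) for v in list(t)+list(wv/N)])
        Rm=Rm@R.from_rotvec(wv/N*4,degrees=True).as_matrix()
    print("N",N); print(out)
    return out
E
python3 - <<'E'
from h import *
rows([0.53,-0.2,0.26],176,40)
E
```

```text
N 17
[[-0.05, 0.45, 0.63, -0.97, 0.0, -0.0], [-0.05, 0.41, 0.66, -0.97, 0.0, -0.0], [-0.05, 0.36, 0.69, -0.97, 0.0, -0.0], [-0.05, 0.31, 0.71, -0.97, 0.0, -0.0], [-0.05, 0.26, 0.73, -0.97, 0.0, -0.0], [-0.05, 0.21, 0.75, -0.97, 0.0, -0.0], [-0.05, 0.16, 0.76, -0.97, 0.0, -0.0], [-0.05, 0.11, 0.77, -0.97, 0.0, -0.0], [-0.05, 0.06, 0.78, -0.97, 0.0, -0.0], [-0.05, 0.01, 0.78, -0.97, 0.0, -0.0], [-0.05, -0.05, 0.78, -0.97, 0.0, -0.0], [-0.05, -0.1, 0.77, -0.97, 0.0, -0.0], [-0.05, -0.15, 0.76, -0.97, 0.0, -0.0], [-0.05, -0.2, 0.75, -0.97, 0.0, -0.0], [-0.05, -0.25, 0.74, -0.97, 0.0, -0.0], [-0.05, -0.3, 0.72, -0.97, 0.0, -0.0], [-0.05, -0.35, 0.69, -0.97, 0.0, -0.0]]
```

Request:
carry_out(
  deltas=[
    [-0.05,0.45,0.63,-1,0,0],
    [-0.05,0.4,0.65,-1,0,0],
    [-0.05,0.35,0.7,-1,0,0],
    [-0.05,0.3,0.7,-1,0,0],
    [-0.05,0.25,0.75,-1,0,0],
  ],
  hand=0,
)

```text
t: 0.65
eef_pos: [0.3169, -0.5054, 0.2325]
ee_rot: [1.547, 1.564, 2.247]
force: [0.2, 0.0, 0.6]
width: 0.0879
```

Request:
carry_out(
  deltas=[
    [-0.05,0.2,0.75,-1,0,0],
    [-0.05,0.15,0.75,-1,0,0],
    [-0.05,0.1,0.75,-1,0,0],
    [-0.05,0.05,0.8,-1,0,0],
    [-0.05,0,0.8,-1,0,0],
  ],
)

```text
t: 1.15
eef_pos: [0.4065, -0.37, 0.2422]
ee_rot: [1.2, 1.562, 2.264]
force: [1.1, -0.3, 0.1]
width: 0.0876
```

Request:
carry_out(
  deltas=[
    [-0.05,-0.05,0.8,-1,0,0],
    [-0.05,-0.1,0.75,-1,0,0],
    [-0.05,-0.15,0.75,-1,0,0],
    [-0.05,-0.2,0.75,-1,0,0],
    [-0.05,-0.25,0.75,-1,0,0],
  ],
)

```text
t: 1.65
eef_pos: [0.4907, -0.2315, 0.2525]
ee_rot: [0.854, 1.561, 2.282]
force: [0.6, 0.2, 0.2]
width: 0.0876
```

```bash
python3 - <<'E'
from h import *
st=arm.get_state(); f=cams.grab_frame("wrist"); save(f,"wrist1")
import pickle; pickle.dump((st,f),open("f1.pkl","wb"))
print(jaw(st)[0])
rows([0.51,0.225,0.26],242,40)
E
```

```text
171.83250019384337
N 18
[[-0.0, 0.06, 0.63, -0.97, 0.01, -0.0], [-0.01, 0.02, 0.63, -0.97, 0.01, -0.0], [-0.01, -0.02, 0.63, -0.97, 0.01, -0.0], [-0.01, -0.07, 0.63, -0.97, 0.01, -0.0], [-0.01, -0.11, 0.62, -0.97, 0.01, -0.0], [-0.01, -0.15, 0.61, -0.97, 0.01, -0.0], [-0.01, -0.19, 0.6, -0.97, 0.01, -0.0], [-0.01, -0.23, 0.59, -0.97, 0.01, -0.0], [-0.01, -0.27, 0.57, -0.97, 0.01, -0.0], [-0.01, -0.31, 0.55, -0.97, 0.01, -0.0], [-0.01, -0.34, 0.53, -0.97, 0.01, -0.0], [-0.01, -0.38, 0.5, -0.97, 0.01, -0.0], [-0.01, -0.41, 0.48, -0.97, 0.01, -0.0], [-0.01, -0.44, 0.45, -0.97, 0.01, -0.0], [-0.01, -0.47, 0.42, -0.97, 0.01, -0.0], [-0.01, -0.5, 0.38, -0.97, 0.01, -0.0], [-0.01, -0.53, 0.35, -0.97, 0.01, -0.0], [-0.01, -0.55, 0.31, -0.97, 0.01, -0.0]]
```

View pics/wrist1.png

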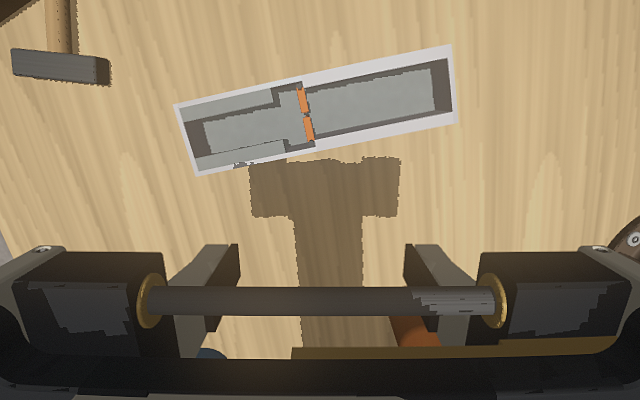

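The wrist view shows the whole chute. Its top-rim corners are near (177,105), (451,45), (457,122) and (198,175), and the flaps meet at about (306,115). I'll refine those while continuing toward the rack.

```bash
python3 - <<'E'
from h import *
import pickle
st,f=pickle.load(open("f1.pkl","rb")); T=campose(f,st)
save(f,"wrist1c",(165,30,475,190),2.5)
# fit chute outline by color? manual corners
uv=[(177,105),(451,45),(457,122),(198,175)]
P=pix2plane(f,uv,0.069,T);print(P.round(4))
print([np.linalg.norm(P[i]-P[(i+1)%4]).round(4) for i in range(4)],P.mean(0))
E
```

```text
[[ 0.6222 -0.3277  0.069 ]
 [ 0.3474 -0.3445  0.069 ]
 [ 0.3439 -0.2706  0.069 ]
 [ 0.619  -0.2545  0.069 ]]
[np.float64(0.2753), np.float64(0.0739), np.float64(0.2755), np.float64(0.0732)] [ 0.48313301 -0.29933583  0.069     ]
```

View pics/wrist1c.png

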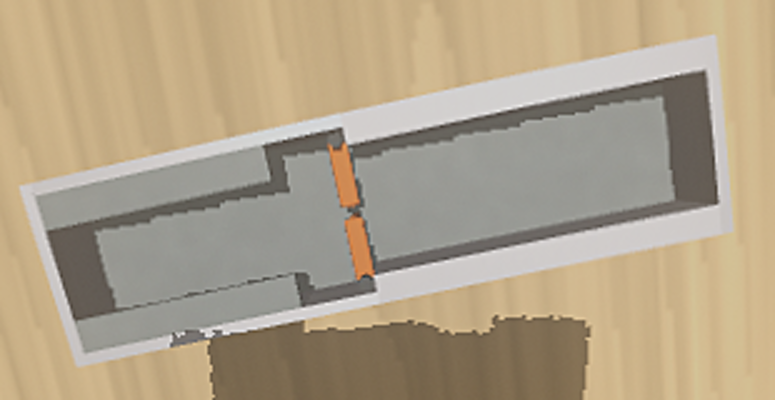

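Request:
carry_out(
  deltas=[
    [0,0.05,0.63,-1,0,0],
    [0,0.02,0.63,-1,0,0],
    [0,-0.02,0.63,-1,0,0],
    [0,-0.07,0.63,-1,0,0],
    [0,-0.1,0.62,-1,0,0],
  ],
)

```text
t: 2.2
eef_pos: [0.4969, -0.0982, 0.2524]
ee_rot: [0.532, 1.559, 2.328]
force: [0.3, 0.1, 0.1]
width: 0.0873
```

Request:
carry_out(
  deltas=[
    [0,-0.15,0.6,-1,0,0],
    [0,-0.2,0.6,-1,0,0],
    [0,-0.23,0.6,-1,0,0],
    [0,-0.27,0.57,-1,0,0],
    [0,-0.3,0.55,-1,0,0],
  ],
)

```text
t: 2.7
eef_pos: [0.496, 0.0328, 0.2529]
ee_rot: [0.214, 1.559, 2.373]
force: [0.7, -0.1, -0.4]
width: 0.0872
```

Request:
carry_out(
  deltas=[
    [0,-0.35,0.53,-1,0,0],
    [0,-0.38,0.5,-1,0,0],
    [0,-0.4,0.48,-1,0,0],
    [0,-0.44,0.45,-1,0,0],
    [0,-0.47,0.42,-1,0,0],
  ],
)

```text
t: 3.2
eef_pos: [0.4913, 0.1636, 0.2535]
ee_rot: [-0.091, 1.558, 2.432]
force: [0.6, -0.7, 0.3]
width: 0.0876
```

```bash
python3 - <<'E'
from h import *
st=arm.get_state(); f=cams.grab_frame("wrist"); save(f,"wrist2")
import pickle; pickle.dump((st,f),open("f2.pkl","wb"))
print(jaw(st)[0])
E
```

```text
-125.4605504786641
```

View pics/wrist2.png

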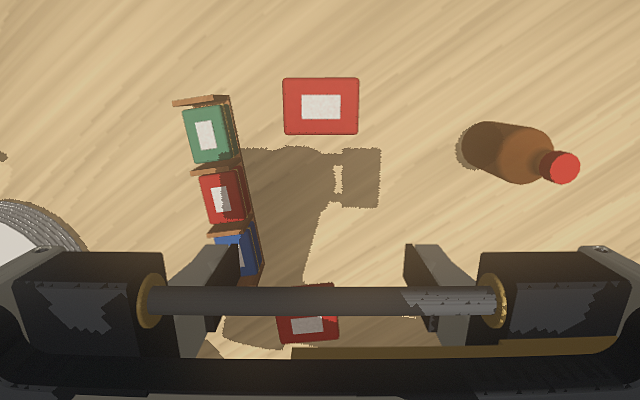

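The wrist view shows the rack at left, with the red tin's label at about (222,199). The loose box at (320,106) is clearly larger. Now a close crop to measure the tin.

```bash
python3 - <<'E'
from h import *
import pickle
st,f=pickle.load(open("f2.pkl","rb"))
save(f,"wrist2c",(160,80,280,280),3)
T=campose(f,st)
# reproject model with guess
c=np.array([0.533,0.276]);a=np.radians(-28)
ux=np.array([np.cos(a),np.sin(a)]);uy=np.array([-ux[1],ux[0]])
im=cv2.cvtColor(f["pixels"],cv2.COLOR_RGB2BGR); im=cv2.resize(im[80:280,160:280],None,fx=3,fy=3,interpolation=cv2.INTER_CUBIC)
for off,z in [(-74,.048),(0,.048),(74,.048)]:
    P=[[*(c+ux*(off/1000+sx*.03)+uy*sy*.022),z] for sx,sy in [(-1,-1),(1,-1),(1,1),(-1,1)]]
    uv=(project(f,P,T)-[160,80])*3+1
    cv2.polylines(im,[uv.round().astype(int)],True,(255,255,0),1)
cv2.imwrite("pics/ov2.png",im)
E
```

```text
(no output)
```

View pics/ov2.png

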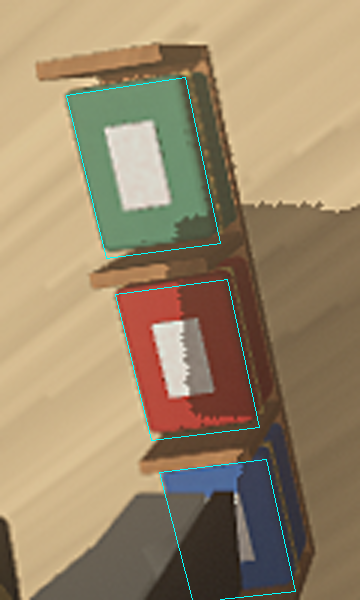

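```bash
python3 - <<'E'
from h import *
rows([0.5335,0.277,0.15],242,40)
E
```

```text
N 4
[[0.65, -0.71, 0.18, -0.45, 0.05, 0.01], [0.65, -0.72, 0.16, -0.45, 0.05, 0.01], [0.65, -0.72, 0.14, -0.45, 0.05, 0.01], [0.65, -0.73, 0.11, -0.45, 0.05, 0.01]]
```

Request:
carry_out(
  deltas=[
    [0.65,-0.7,0.18,-0.45,0.05,0],
    [0.65,-0.7,0.16,-0.45,0.05,0],
    [0.65,-0.7,0.14,-0.45,0.05,0],
    [0.65,-0.7,0.1,-0.45,0.05,0],
  ],
)

```text
t: 3.65
eef_pos: [0.5339, 0.2787, 0.1522]
ee_rot: [-2.024, 1.558, 0.635]
force: [0.0, 0.4, 1.2]
width: 0.0874
```

```bash
python3 - <<'E'
from h import *
st=arm.get_state();print(st["eef_pos"],jaw(st)[0])
print(plan([0.5335,0.277,0.011],242))
rows([0.5335,0.277,0.06],242,40)
E
```

```text
[0.53393005 0.27867103 0.15221718] -117.66131042808783
(array([3.53 , 0.084, 0.01 ]), array([ 0.084, -0.082,  0.169]))
N 3
[[0.77, 0.02, 0.0, 0.03, -0.03, 0.06], [0.77, 0.02, -0.0, 0.03, -0.03, 0.06], [0.77, 0.02, -0.0, 0.03, -0.03, 0.06]]
```

Request:
carry_out(
  deltas=[
    [0.77,0.03,0,0.03,-0.03,0.06],
    [0.77,0.03,0,0.03,-0.03,0.06],
    [0.77,0.02,0,0.03,-0.03,0.05],
  ],
)

```text
t: 3.95
eef_pos: [0.5344, 0.2803, 0.0559]
ee_rot: [-1.898, 1.57, 0.759]
force: [0.7, 0.5, 0.5]
width: 0.0877
```

```bash
python3 - <<'E'
from h import *
st=arm.get_state();print(st["eef_pos"],jaw(st)[0])
f=cams.grab_frame("wrist"); save(f,"wrist3")
f=cams.grab_frame("side"); save(f,"side3",(200,180,420,350),3.5)
rows([0.5335,0.277,0.011],242,40,vmax=0.4)
E
```

```text
[0.53437762 0.28030147 0.05585738] -117.78285334503575
N 3
[[0.35, -0.0, -0.02, 0.01, 0.01, -0.03], [0.35, -0.0, -0.02, 0.01, 0.01, -0.03], [0.35, -0.0, -0.02, 0.01, 0.01, -0.03]]
```

View pics/wrist3.png

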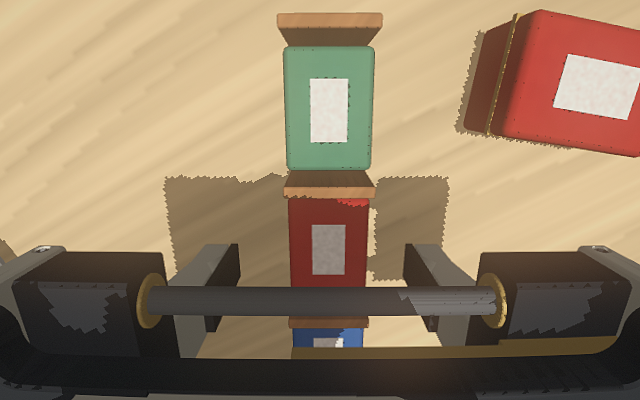

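View pics/side3.png

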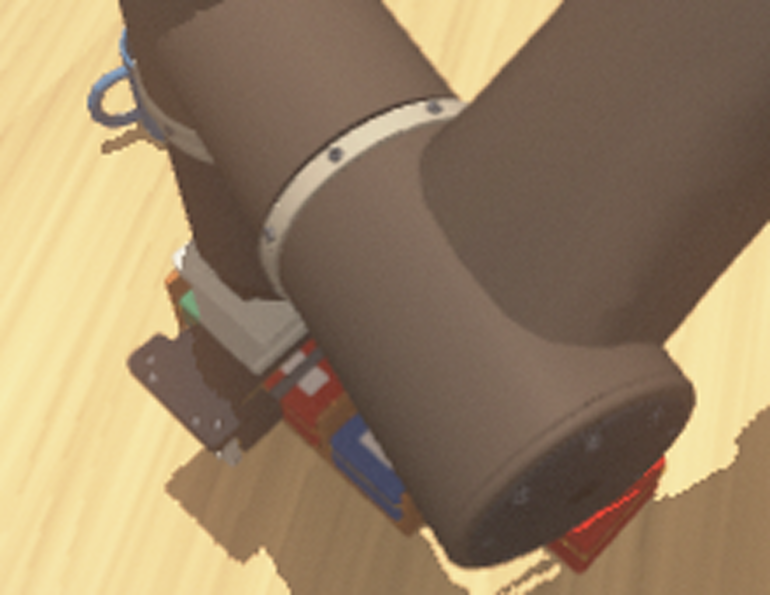

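```bash
python3 - <<'E'
from h import *
st=arm.get_state();print(st["t"],st["eef_pos"],jaw(st)[0])
rows([0.533,0.2765,0.011],242,40,vmax=0.4)
E
```

```text
4.05 [0.53177975 0.27784499 0.05268976] -117.86031065936491
N 3
[[0.35, 0.0, -0.02, 0.01, 0.01, -0.03], [0.35, 0.0, -0.01, 0.01, 0.01, -0.03], [0.35, 0.0, -0.01, 0.01, 0.01, -0.03]]
```

Request:
carry_out(
  deltas=[
    [0.35,0,-0.02,0,0,0],
    [0.35,0,-0.02,0,0,0],
    [0.32,0,0,0,0,0],
    [0,0,0,0,0,0],
  ],
)

```text
t: 4.45
eef_pos: [0.5351, 0.2779, 0.0139]
ee_rot: [1.355, 1.567, -2.272]
force: [-0.1, -0.7, -0.2]
width: 0.0873
```

Request:
carry_out(
  deltas=[
    [0,0,0,0,0,0],
    [0,0,0,0,0,0],
    [0,0,0,0,0,0],
    [0,0,0,0,0,0],
    [0,0,0,0,0,0],
  ],
  hand=1,
  newtons=20,
)

```text
t: 4.95
eef_pos: [0.5367, 0.2791, 0.0172]
ee_rot: [-2.581, 1.57, 0.075]
force: [-0.6, -0.8, 0.1]
width: 0.0528
```

Request:
carry_out(
  deltas=[
    [0.05,0,0,0,0,0],
    [0.05,0,0,0,0,0],
    [0,0,0,0,0,0],
    [0,0,0,0,0,0],
  ],
)

```text
t: 5.35
eef_pos: [0.5363, 0.2787, 0.0154]
ee_rot: [-2.805, 1.569, -0.148]
force: [-0.5, 0.5, -2.0]
width: 0.044
```

Request:
carry_out(
  deltas=[
    [-0.5,0,0,0,0,0],
    [-0.6,0,0,0,0,0],
    [-0.8,0,0,0,0,0],
    [-0.8,0,0,0,0,0],
    [-0.8,0,0,0,0,0],
  ],
)

```text
t: 5.85
eef_pos: [0.5323, 0.2759, 0.1509]
ee_rot: [1.212, 1.556, -2.416]
force: [0.1, 0.7, -1.6]
width: 0.044
```

```bash
python3 - <<'E'
from h import *
st=arm.get_state();print(st["eef_pos"],jaw(st)[0],st["width"],st["force"])
f=cams.grab_frame("side"); save(f,"side4",(200,150,440,330),3.3)
rows([0.56,-0.12,0.2],273,40,vmax=0.8)
E
```

```text
[0.53226191 0.27588017 0.15087577] -117.87406147317621 0.04400419051723383 [ 0.09383359  0.71411504 -1.56220258]
N 13
[[-0.08, 0.65, -0.4, -0.59, 0.0, -0.01], [-0.08, 0.67, -0.37, -0.59, 0.0, -0.01], [-0.08, 0.68, -0.34, -0.59, 0.0, -0.01], [-0.08, 0.7, -0.32, -0.59, 0.0, -0.01], [-0.08, 0.71, -0.29, -0.59, 0.0, -0.01], [-0.08, 0.72, -0.26, -0.59, 0.0, -0.01], [-0.08, 0.73, -0.23, -0.59, 0.0, -0.01], [-0.08, 0.74, -0.2, -0.59, 0.0, -0.01], [-0.08, 0.75, -0.17, -0.59, 0.0, -0.01], [-0.08, 0.75, -0.13, -0.59, 0.0, -0.01], [-0.08, 0.76, -0.1, -0.59, 0.0, -0.01], [-0.08, 0.76, -0.07, -0.59, 0.0, -0.01], [-0.08, 0.77, -0.04, -0.59, 0.0, -0.01]]
```

View pics/side4.png

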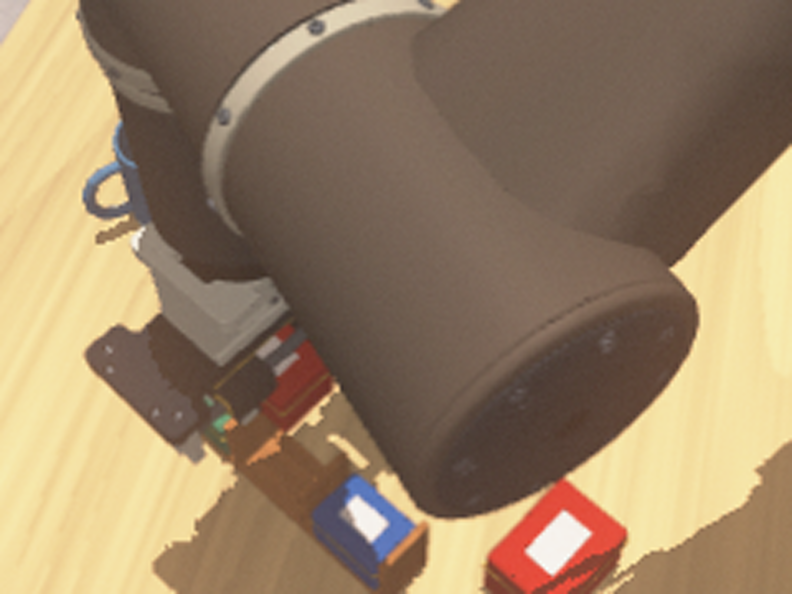

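Request:
carry_out(
  deltas=[
    [-0.1,0.65,-0.4,-0.6,0,0],
    [-0.1,0.67,-0.37,-0.6,0,0],
    [-0.1,0.68,-0.34,-0.6,0,0],
    [-0.1,0.7,-0.32,-0.6,0,0],
    [-0.1,0.7,-0.3,-0.6,0,0],
  ],
)

```text
t: 6.4
eef_pos: [0.5464, 0.1251, 0.1774]
ee_rot: [1.001, 1.568, -2.404]
force: [0.4, 0.1, -2.6]
width: 0.0439
```

Request:
carry_out(
  deltas=[
    [-0.08,0.72,-0.26,-0.6,0,0],
    [-0.08,0.73,-0.23,-0.6,0,0],
    [-0.08,0.74,-0.2,-0.6,0,0],
    [-0.08,0.75,-0.17,-0.6,0,0],
    [-0.08,0.75,-0.13,-0.6,0,0],
  ],
)

```text
t: 6.9
eef_pos: [0.5583, -0.0334, 0.191]
ee_rot: [0.325, 1.565, -2.862]
force: [0.4, -0.6, -2.0]
width: 0.044
```

```bash
python3 - <<'E'
from h import *
st=arm.get_state();print(st["eef_pos"],jaw(st)[0],st["width"],st["force"])
rows([0.56,-0.12,0.06],273,40,vmax=0.8)
E
```

```text
[ 0.55831746 -0.03338439  0.19100359] -92.5782850296384 0.04402068651073255 [ 0.38384071 -0.64795213 -2.04663624]
N 5
[[0.66, 0.43, -0.03, -0.28, 0.01, -0.0], [0.66, 0.43, -0.02, -0.28, 0.01, -0.0], [0.66, 0.43, -0.01, -0.28, 0.01, -0.0], [0.66, 0.43, -0.0, -0.28, 0.01, -0.0], [0.66, 0.43, 0.01, -0.28, 0.01, -0.0]]
```

Request:
carry_out(
  deltas=[
    [0.66,0.43,-0.03,-0.28,0,0],
    [0.66,0.43,-0.02,-0.28,0,0],
    [0.66,0.43,0,-0.28,0,0],
    [0.66,0.43,0,-0.28,0,0],
    [0.66,0.43,0,-0.28,0,0],
  ],
)

```text
t: 7.4
eef_pos: [0.5624, -0.1246, 0.057]
ee_rot: [-3.089, 1.567, 0.108]
force: [0.8, 0.2, -1.7]
width: 0.0435
```

```bash
python3 - <<'E'
from h import *
st=arm.get_state();print(st["eef_pos"],jaw(st)[0],st["width"],st["force"])
rows([0.56,-0.12,0.015],273,40,vmax=0.4)
E
```

```text
[ 0.5624048  -0.12461853  0.05700846] -86.82772058819538 0.043507950819653946 [ 0.76378966  0.16413038 -1.70500632]
N 3
[[0.35, -0.04, 0.02, 0.01, -0.02, 0.0], [0.35, -0.04, 0.02, 0.01, -0.02, 0.0], [0.35, -0.04, 0.02, 0.01, -0.02, 0.0]]
```

Request:
carry_out(
  deltas=[
    [0.35,0,0,0,0,0],
    [0.35,0,0,0,0,0],
    [0.3,0,0,0,0,0],
    [0,0,0,0,0,0],
  ],
)

```text
t: 7.8
eef_pos: [0.5579, -0.1274, 0.0083]
ee_rot: [-0.096, 1.564, 3.097]
force: [-0.3, 0.1, -2.7]
width: 0.0437
```

Request:
carry_out(
  deltas=[
    [0.08,0,0,0,0,0],
    [0.08,0,0,0,0,0],
    [0,0,0,0,0,0],
  ],
)

```text
t: 8.1
eef_pos: [0.5597, -0.1271, 0.0071]
ee_rot: [0.271, 1.568, -2.816]
force: [-0.8, -0.5, -2.3]
width: 0.0438
```

Request:
carry_out(
  deltas=[
    [0.08,0,0,0,0,0],
    [0.05,0,0,0,0,0],
    [0,0,0,0,0,0],
  ],
)

```text
t: 8.4
eef_pos: [0.5614, -0.1266, 0.0062]
ee_rot: [2.482, 1.569, -0.603]
force: [0.5, 0.8, -2.7]
width: 0.0437
```

```bash
python3 - <<'E'
from h import *
st=arm.get_state();print(st["eef_pos"],jaw(st)[0],st["width"],st["force"])
f=cams.grab_frame("top"); save(f,"top5",(300,150,480,300),4)
f=cams.grab_frame("wrist"); save(f,"wrist5")
st=arm.get_state();print(st["eef_pos"],jaw(st)[0],st["width"],st["force"])
E
```

```text
[ 0.56140368 -0.12664718  0.00619922] -86.77220333832878 0.0436583841548067 [ 0.4846635   0.83031258 -2.68664086]
[ 0.56159375 -0.1265979   0.00581375] -86.77627361644582 0.043844061911743865 [ 0.30966034  1.00107828 -2.55660647]
```

View pics/wrist5.png

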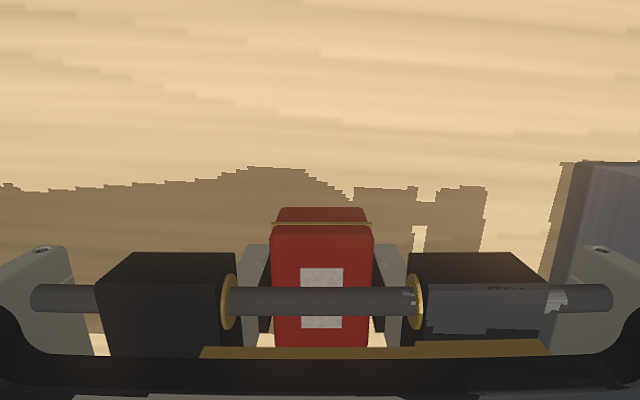

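Request:
carry_out(
  deltas=[
    [0.06,0,0,0,0,0],
    [0,0,0,0,0,0],
  ],
)

```text
t: 8.7
eef_pos: [0.5622, -0.1265, 0.0054]
ee_rot: [2.632, 1.567, -0.452]
force: [0.2, -0.5, -2.1]
width: 0.044
```

Request:
carry_out(
  deltas=[
    [0.06,0,0,0,0,0],
    [0,0,0,0,0,0],
  ],
)

```text
t: 8.9
eef_pos: [0.5632, -0.1263, 0.0047]
ee_rot: [2.735, 1.565, -0.348]
force: [0.1, 0.2, -2.1]
width: 0.0441
```

Request:
carry_out(
  deltas=[
    [0.1,0,0,0,0,0],
    [0.08,0,0,0,0,0],
  ],
)

```text
t: 9.1
eef_pos: [0.565, -0.1263, 0.0014]
ee_rot: [2.786, 1.562, -0.295]
force: [-9.7, 3.5, 30.3]
width: 0.0438
```

Request:
carry_out(
  deltas=[
    [0.08,0,0,0,0,0],
    [0.08,0,0,0,0,0],
  ],
)

```text
t: 9.3
eef_pos: [0.5657, -0.1262, 0.0002]
ee_rot: [2.767, 1.56, -0.313]
force: [-17.6, 7.2, 48.9]
width: 0.0441
```

Contact with the table: the force rose to 49 N. I'll ease off a little and release.

Request:
carry_out(
  deltas=[
    [-0.08,0,0,0,0,0],
  ],
)

```text
t: 9.4
eef_pos: [0.5656, -0.1261, 0.0039]
ee_rot: [2.785, 1.559, -0.294]
force: [0.2, -0.4, -2.5]
width: 0.0438
```

Request:
carry_out(
  deltas=[
    [-0.03,0,0,0,0,0],
    [0,0,0,0,0,0],
    [0,0,0,0,0,0],
    [0,0,0,0,0,0],
    [0,0,0,0,0,0],
  ],
  hand=0,
)

```text
t: 9.9
eef_pos: [0.5662, -0.1261, 0.0038]
ee_rot: [2.784, 1.559, -0.295]
force: [0.4, -0.1, 0.0]
width: 0.0786
```

Request:
carry_out(
  deltas=[
    [0,0,0,0,0,0],
    [-0.5,0,0,0,0,0],
    [-0.9,0,0,0,0,0],
    [-0.9,0,0,0,0,0],
    [-0.6,0,0,0,0,0],
  ],
)

```text
t: 10.4
eef_pos: [0.5614, -0.126, 0.1175]
ee_rot: [1.276, 1.566, -1.804]
force: [0.7, 0.4, -0.1]
width: 0.0877
```

```bash
python3 - <<'E'
from h import *
import pickle
st=arm.get_state();print(st["eef_pos"],jaw(st)[0],st["width"],st["force"])
f=cams.grab_frame("wrist"); save(f,"wrist6"); pickle.dump((st,f),open("f6.pkl","wb"))
g=cams.grab_frame("side"); save(g,"side6"); pickle.dump(g,open("g6.pkl","wb"))
E
```

```text
[ 0.56142106 -0.12602847  0.11753929] -86.49474438926028 0.08766117117910423 [ 0.68578291  0.44820314 -0.11627181]
```

View pics/wrist6.png

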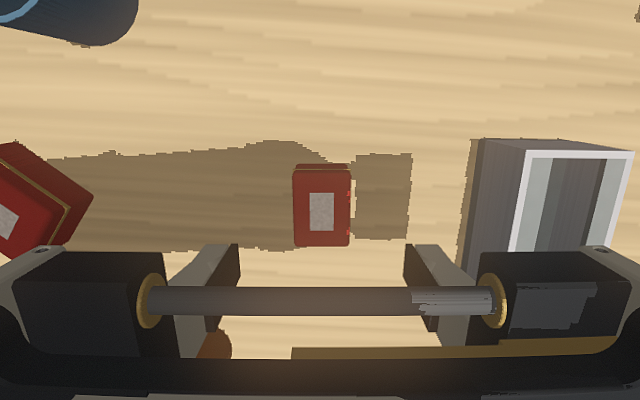

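View pics/side6.png

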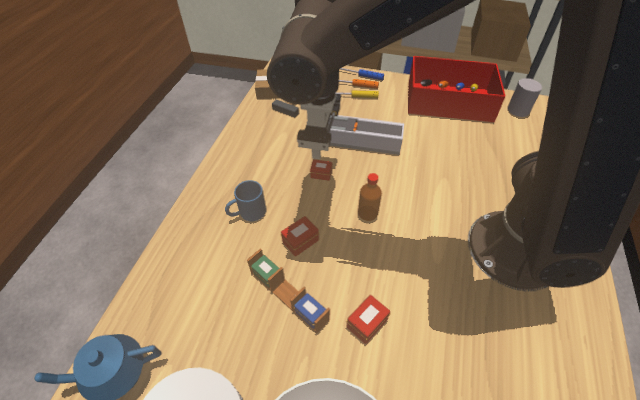

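The red tin stands upright on the bare table, with its label at about (321,212) in the wrist view. The green and blue tins are undisturbed. Next I'll measure it for the regrasp.

```bash
python3 - <<'E'
from h import *
import pickle
st,f=pickle.load(open("f6.pkl","rb")); T=campose(f,st)
print("label",pix2plane(f,[(321,212)],.04,T).round(4))
P=pix2plane(f,[(293,170),(350,170),(351,246),(293,246)],.04,T);print(P.round(4))
c=P.mean(0)[:2]
im=cv2.cvtColor(f["pixels"],cv2.COLOR_RGB2BGR)[150:260,270:370]; im=cv2.resize(im,None,fx=5,fy=5,interpolation=cv2.INTER_CUBIC)
lab=pix2plane(f,[(321,212)],.04,T)[0,:2]
a=np.radians(3.5)
ux=np.array([np.cos(a),np.sin(a)]);uy=np.array([-ux[1],ux[0]])
for z in(.04,0):
    Q=[[*(lab+ux*sx*.03+uy*sy*.022),z] for sx,sy in [(-1,-1),(1,-1),(1,1),(-1,1)]]
    uv=(project(f,Q,T)-[270,150])*5+2
    cv2.polylines(im,[uv.round().astype(int)],True,(255,255,0),1)
cv2.imwrite("pics/ov6.png",im)
g=pickle.load(open("g6.pkl","rb")); save(g,"side6c",(290,140,350,190),8)
E
```

```text
label [[ 0.5622 -0.1258  0.04  ]]
[[ 0.5932 -0.1035  0.04  ]
 [ 0.5957 -0.1449  0.04  ]
 [ 0.5355 -0.1509  0.04  ]
 [ 0.5329 -0.1056  0.04  ]]
```

View pics/ov6.png

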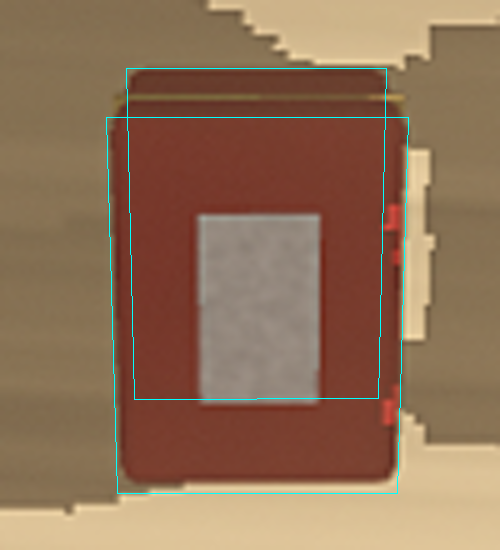

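```bash
python3 - <<'E'
from h import *
st=arm.get_state();print(st["eef_pos"],jaw(st)[0])
rows([0.558,-0.126,0.16],183.4,40)
E
```

```text
[ 0.56329461 -0.12599891  0.11930452] -86.47703191684985
N 23
[[-0.04, -0.0, 0.01, 0.98, -0.0, -0.0], [-0.04, 0.0, 0.01, 0.98, -0.0, -0.0], [-0.04, 0.0, 0.01, 0.98, -0.0, -0.0], [-0.04, 0.0, 0.01, 0.98, -0.0, -0.0], [-0.04, 0.0, 0.01, 0.98, -0.0, -0.0], [-0.04, 0.0, 0.01, 0.98, -0.0, -0.0], [-0.04, 0.0, 0.01, 0.98, -0.0, -0.0], [-0.04, 0.0, 0.01, 0.98, -0.0, -0.0], [-0.04, 0.0, 0.0, 0.98, -0.0, -0.0], [-0.04, 0.0, 0.0, 0.98, -0.0, -0.0], [-0.04, 0.0, 0.0, 0.98, -0.0, -0.0], [-0.04, 0.0, 0.0, 0.98, -0.0, -0.0], [-0.04, 0.0, 0.0, 0.98, -0.0, -0.0], [-0.04, 0.0, 0.0, 0.98, -0.0, -0.0], [-0.04, 0.0, 0.0, 0.98, -0.0, -0.0], [-0.04, 0.0, 0.0, 0.98, -0.0, -0.0], [-0.04, 0.0, 0.0, 0.98, -0.0, -0.0], [-0.04, 0.01, 0.0, 0.98, -0.0, -0.0], [-0.04, 0.01, 0.0, 0.98, -0.0, -0.0], [-0.04, 0.01, 0.0, 0.98, -0.0, -0.0], [-0.04, 0.01, 0.0, 0.98, -0.0, -0.0], [-0.04, 0.01, 0.0, 0.98, -0.0, -0.0], [-0.04, 0.01, 0.0, 0.98, -0.0, -0.0]]
```

Request:
carry_out(
  deltas=[
    [-0.04,0,0,1,0,0],
    [-0.04,0,0,1,0,0],
    [-0.04,0,0,1,0,0],
    [-0.04,0,0,1,0,0],
    [-0.04,0,0,1,0,0],
  ],
)

```text
t: 11.0
eef_pos: [0.562, -0.1258, 0.1255]
ee_rot: [2.526, 1.567, -0.916]
force: [-0.4, 1.3, -0.6]
width: 0.0874
```

Request:
carry_out(
  deltas=[
    [-0.04,0,0,1,0,0],
    [-0.04,0,0,1,0,0],
    [-0.04,0,0,1,0,0],
    [-0.04,0,0,1,0,0],
    [-0.04,0,0,1,0,0],
  ],
)

```text
t: 11.5
eef_pos: [0.5598, -0.1257, 0.1294]
ee_rot: [1.402, 1.566, -2.405]
force: [-0.5, -0.2, 0.4]
width: 0.0877
```

Request:
carry_out(
  deltas=[
    [-0.04,0,0,1,0,0],
    [-0.04,0,0,1,0,0],
    [-0.04,0,0,1,0,0],
    [-0.04,0,0,1,0,0],
    [-0.04,0,0,1,0,0],
  ],
)

```text
t: 12.0
eef_pos: [0.5577, -0.1256, 0.1333]
ee_rot: [1.306, 1.561, -2.866]
force: [-0.0, 0.7, -0.2]
width: 0.0876
```

Request:
carry_out(
  deltas=[
    [-0.04,0,0,1,0,0],
    [-0.04,0,0,1,0,0],
    [-0.04,0,0,1,0,0],
    [-0.04,0,0,1,0,0],
    [-0.04,0,0,1,0,0],
  ],
)

```text
t: 12.5
eef_pos: [0.5557, -0.1255, 0.1372]
ee_rot: [1.541, 1.556, -2.996]
force: [0.3, -0.1, 1.3]
width: 0.088
```

```bash
python3 - <<'E'
from h import *
st=arm.get_state();print(st["eef_pos"],jaw(st)[0])
f=cams.grab_frame("wrist"); save(f,"wrist7")
rows([0.562,-0.126,0.07],183.4,40)
E
```

```text
[ 0.55570811 -0.12546492  0.13716107] -169.94338917105958
N 2
[[0.84, -0.09, -0.02, 0.8, -0.0, -0.11], [0.84, -0.08, -0.02, 0.8, -0.0, -0.11]]
```

View pics/wrist7.png

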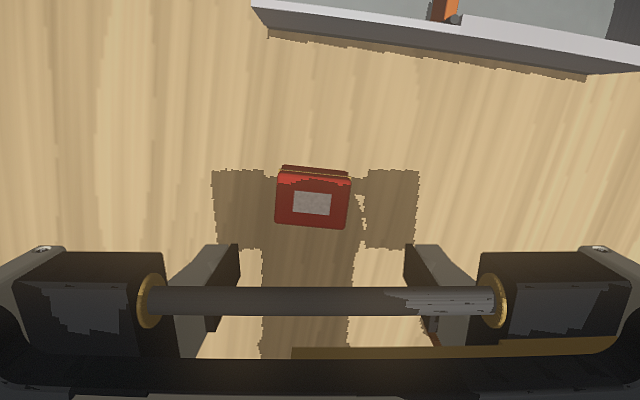

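Request:
carry_out(
  deltas=[
    [0.5,-0.05,-0.02,0.8,0,-0.1],
    [0.6,-0.05,-0.02,0.8,0,-0.1],
    [0.5,-0.05,0,0,0,0],
  ],
)

```text
t: 12.85
eef_pos: [0.5634, -0.1264, 0.0732]
ee_rot: [-1.675, 1.566, -0.045]
force: [0.3, 0.5, -0.3]
width: 0.0878
```

```bash
python3 - <<'E'
from h import *
st=arm.get_state();print(st["eef_pos"],jaw(st)[0])
f=cams.grab_frame("wrist"); save(f,"wrist8")
T=campose(f,st)
rows([0.562,-0.126,0.008],183.4,40,vmax=.4)
E
```

```text
[ 0.56336531 -0.12641705  0.07324463] -176.6201048319936
N 4
[[0.39, -0.0, 0.0, 0.0, -0.0, 0.0], [0.39, -0.0, 0.0, 0.0, -0.0, 0.0], [0.39, -0.0, 0.0, 0.0, -0.0, 0.0], [0.39, -0.0, 0.0, 0.0, -0.0, 0.0]]
```

View pics/wrist8.png

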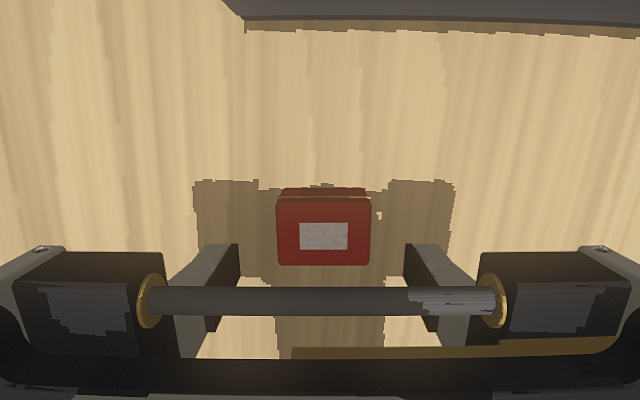

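Request:
carry_out(
  deltas=[
    [0.4,0,0,0,0,0],
    [0.4,0,0,0,0,0],
    [0.4,0,0,0,0,0],
    [0.3,0,0,0,0,0],
  ],
)

```text
t: 13.3
eef_pos: [0.5616, -0.1265, 0.0077]
ee_rot: [1.939, 1.57, -2.707]
force: [0.0, -0.6, 0.7]
width: 0.0875
```

Request:
carry_out(
  deltas=[
    [0,0,0,0,0,0],
    [0,0,0,0,0,0],
    [0,0,0,0,0,0],
    [0,0,0,0,0,0],
  ],
  hand=1,
  newtons=20,
)

```text
t: 13.7
eef_pos: [0.5614, -0.1265, 0.0077]
ee_rot: [1.81, 1.568, -2.834]
force: [1.1, 0.3, -1.0]
width: 0.061
```

Request:
carry_out(
  deltas=[
    [0,0,0,0,0,0],
    [0,0,0,0,0,0],
    [-0.4,0,0,0,0,0],
    [-0.8,0,0,0,0,0],
    [-0.8,0,0,0,0,0],
  ],
)

```text
t: 14.2
eef_pos: [0.5577, -0.1265, 0.0859]
ee_rot: [1.551, 1.559, -3.095]
force: [1.3, 0.3, -2.2]
width: 0.0601
```

Request:
carry_out(
  deltas=[
    [-0.8,0,0,0,0,0],
    [-0.8,0,0,0,0,0],
    [-0.4,0,0,0,0,0],
    [0,0,0,0,0,0],
  ],
)

```text
t: 14.6
eef_pos: [0.5595, -0.1265, 0.1739]
ee_rot: [1.523, 1.566, -3.123]
force: [-0.5, -0.8, -3.5]
width: 0.0596
```

```bash
python3 - <<'E'
from h import *
import pickle
st=arm.get_state();print(st["eef_pos"],jaw(st)[0],st["width"])
f=cams.grab_frame("wrist"); save(f,"wrist9"); pickle.dump((st,f),open("f9.pkl","wb"))
st=arm.get_state();print(st["eef_pos"],jaw(st)[0],st["width"])
E
```

```text
[ 0.55954504 -0.12647368  0.17387449] -176.1673923320377 0.059617975076945044
[ 0.55901492 -0.12638483  0.17265662] -176.17877883956928 0.05993161083881274
```

View pics/wrist9.png

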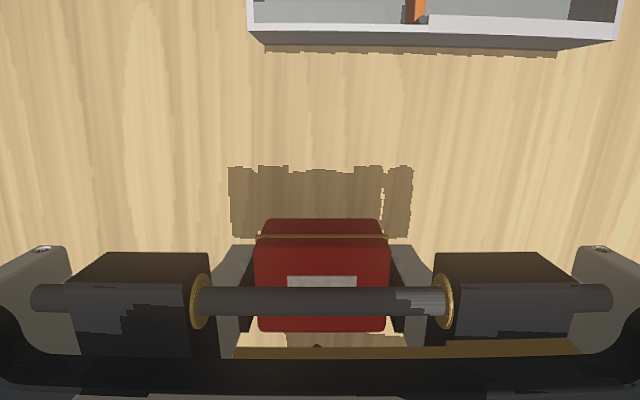

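```bash
python3 - <<'E'
from h import *
import pickle
from scipy.optimize import least_squares
d=pickle.load(open("f0.pkl","rb")); st,w=pickle.load(open("f1.pkl","rb"))
M=np.array([(.135,-.038,.069),(-.145,-.038,.069),(-.145,.038,.069),(.135,.038,.069)])
obs={"wrist":(w,campose(w,st),np.array([(20,186),(716,36),(733,231),(80,366)])/2.5+[165,30]),
"top":(d["top"],d["top"]["T"],(np.array([(211,50),(265,517),(135,523),(88,57)])/4.5+[395,160])),
"side":(d["side"],d["side"]["T"],(np.array([(118,83),(622,145),(610,230),(88,160)])/6+[300,100]))}
def W(p):
    c,s=np.cos(p[2]),np.sin(p[2]); return np.c_[p[0]+c*M[:,0]-s*M[:,1],p[1]+s*M[:,0]+c*M[:,1],M[:,2]]
def res(p,ks): return np.concatenate([((project(obs[k][0],W(p),obs[k][1])-obs[k][2])).ravel() for k in ks])
for ks in (["wrist"],["top"],["side"],["wrist","top","side"]):
    r=least_squares(res,[.488,-.3,.06],args=(ks,)); print(ks,r.x.round(4),np.degrees(r.x[2]).round(2),"rms px",np.sqrt((r.fun**2).mean()).round(2))
E
```

```text
['wrist'] [ 0.4891 -0.2989  0.0593] 3.4 rms px 0.53
['top'] [ 0.4881 -0.3012  0.054 ] 3.09 rms px 0.58
['side'] [ 0.4867 -0.2974  0.0514] 2.94 rms px 1.02
['wrist', 'top', 'side'] [ 0.4888 -0.2991  0.0582] 3.34 rms px 0.9
```

```bash
python3 - <<'E'
from h import *
rows([0.434,-0.302,0.16],183.35,40,vmax=0.7)
E
```

```text
N 8
[[0.04, 0.43, -0.52, 0.01, 0.0, -0.01], [0.04, 0.43, -0.52, 0.01, 0.0, -0.01], [0.04, 0.43, -0.52, 0.01, 0.0, -0.01], [0.04, 0.42, -0.52, 0.01, 0.0, -0.01], [0.04, 0.42, -0.52, 0.01, 0.0, -0.01], [0.04, 0.42, -0.52, 0.01, 0.0, -0.01], [0.04, 0.42, -0.52, 0.01, 0.0, -0.01], [0.04, 0.42, -0.52, 0.01, 0.0, -0.01]]
```

Request:
carry_out(
  deltas=[
    [0.04,0.4,-0.5,0,0,0],
    [0.04,0.43,-0.52,0,0,0],
    [0.04,0.43,-0.52,0,0,0],
    [0.04,0.43,-0.52,0,0,0],
    [0.04,0.43,-0.52,0,0,0],
  ],
)

```text
t: 15.15
eef_pos: [0.4764, -0.235, 0.157]
ee_rot: [1.326, 1.555, 2.967]
force: [-0.3, -0.5, -2.8]
width: 0.0602
```

Request:
carry_out(
  deltas=[
    [0.04,0.43,-0.52,0,0,0],
    [0.04,0.43,-0.52,0,0,0],
    [0.04,0.43,-0.52,0,0,0],
    [0,0,0,0,0,0],
  ],
)

```text
t: 15.55
eef_pos: [0.4207, -0.3031, 0.145]
ee_rot: [1.244, 1.543, 2.882]
force: [0.5, 0.1, -2.3]
width: 0.0599
```

```bash
python3 - <<'E'
from h import *
import pickle
st=arm.get_state();print(st["eef_pos"],jaw(st)[0],st["width"])
f=cams.grab_frame("wrist"); save(f,"wrist10"); pickle.dump((st,f),open("f10.pkl","wb"))
rows([0.434,-0.302,0.10],183.35,40,vmax=0.7)
E
```

```text
[ 0.42072511 -0.30310089  0.14504719] -176.14199671390162 0.05993973295921896
N 2
[[0.56, -0.17, -0.01, 0.06, 0.06, -0.19], [0.56, -0.16, -0.01, 0.06, 0.06, -0.19]]
```

View pics/wrist10.png

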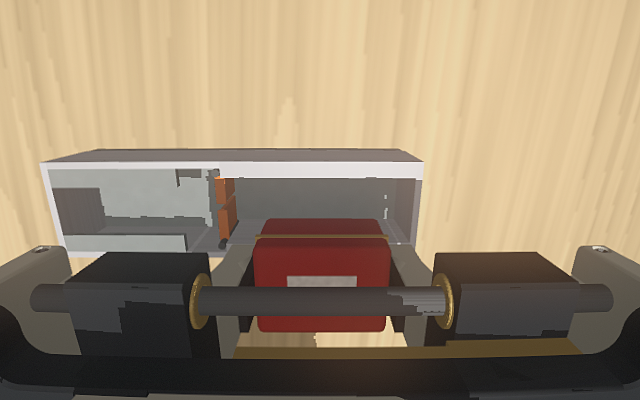

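Request:
carry_out(
  deltas=[
    [0.1,-0.15,0,0.06,0.06,-0.19],
    [0.1,-0.16,0,0.06,0.06,-0.19],
    [0,0,0,0,0,0],
    [0,0,0,0,0,0],
  ],
)

```text
t: 16.0
eef_pos: [0.4349, -0.2997, 0.1335]
ee_rot: [0.351, 1.569, 1.981]
force: [0.2, -0.6, -1.7]
width: 0.06
```

```bash
python3 - <<'E'
from h import *
import pickle
st=arm.get_state();print(st["eef_pos"],jaw(st)[0],st["width"])
f=cams.grab_frame("wrist"); save(f,"wrist11"); pickle.dump((st,f),open("f11.pkl","wb"))
rows([0.434,-0.302,0.10],183.35,40,vmax=0.7)
T=campose(f,st)
p=(0.4888,-.2991,.0582)
def W(M,p=p):
    M=np.array(M,float);c,s=np.cos(p[2]),np.sin(p[2]); return np.c_[p[0]+c*M[:,0]-s*M[:,1],p[1]+s*M[:,0]+c*M[:,1],M[:,2]]
im=cv2.cvtColor(f["pixels"],cv2.COLOR_RGB2BGR)
O=[(.135,-.038,.069),(-.145,-.038,.069),(-.145,.038,.069),(.135,.038,.069)]
I=[(.005,-.026,.069),(-.14,-.026,.069),(-.14,.026,.069),(.005,.026,.069)]
for M in (O,I): cv2.polylines(im,[project(f,W(M),T).round().astype(int)],True,(255,0,255),1)
cv2.imwrite("pics/ov11.png",im)
E
```

```text
[ 0.43485967 -0.29966302  0.13352925] -176.6053940739023 0.060040089133322365
N 2
[[0.42, 0.01, -0.03, 0.01, 0.01, -0.0], [0.42, 0.01, -0.03, 0.01, 0.01, -0.0]]
```

View pics/ov11.png

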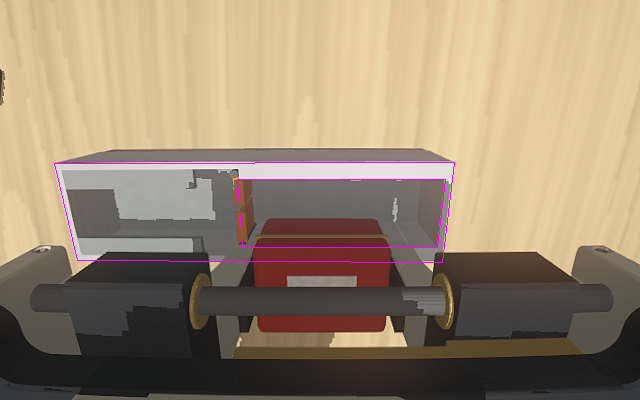

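Request:
carry_out(
  deltas=[
    [0.4,0,-0.03,0,0,0],
    [0.4,0,-0.03,0,0,0],
    [0.1,0,0,0,0,0],
    [0,0,0,0,0,0],
  ],
)

```text
t: 16.45
eef_pos: [0.4369, -0.3013, 0.098]
ee_rot: [-1.398, 1.569, 0.235]
force: [-0.1, 0.1, -1.1]
width: 0.0599
```

```bash
python3 - <<'E'
from h import *
import pickle
st=arm.get_state();print(st["eef_pos"],jaw(st)[0],st["width"])
f=cams.grab_frame("wrist"); save(f,"wrist12",(200,150,460,350),3)
st=arm.get_state();print(st["eef_pos"],jaw(st)[0],st["width"])
print(plan([0.434,-0.302,0.08],183.35))
E
```

```text
[ 0.43694565 -0.30131143  0.09800579] -176.44566311125058 0.05993317271120075
[ 0.43708189 -0.30134459  0.09827082] -176.44521042081365 0.059931751508846325
(array([ 0.457,  0.079, -0.012]), array([0.051, 0.003, 0.033]))
```

View pics/wrist12.png

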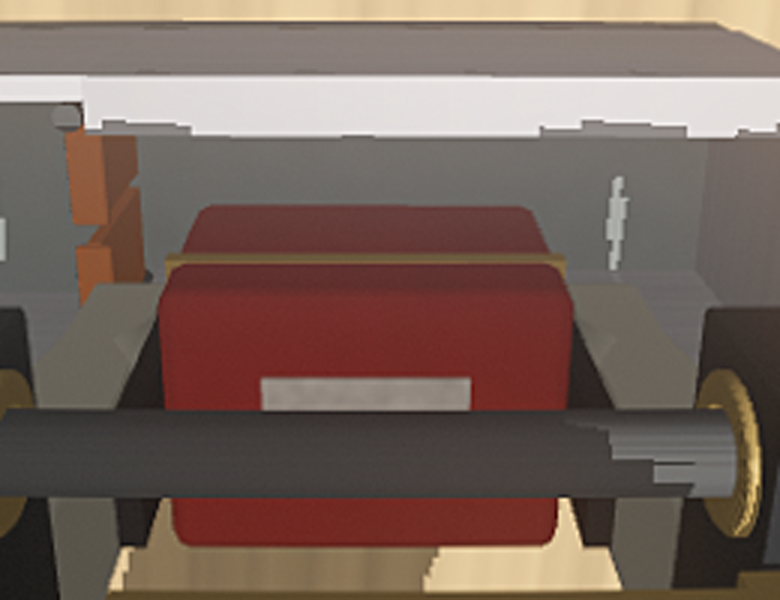

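Request:
carry_out(
  deltas=[
    [0.25,0.04,0,0.05,0,0.03],
    [0.25,0.04,-0.01,0,0,0],
    [0,0,0,0,0,0],
  ],
)

```text
t: 16.8
eef_pos: [0.4347, -0.3021, 0.0783]
ee_rot: [-1.836, 1.568, -0.207]
force: [-0.2, 0.4, -2.1]
width: 0.0599
```

```bash
python3 - <<'E'
from h import *
st=arm.get_state();print(st["eef_pos"],jaw(st)[0],st["width"],st["force"])
print(plan([0.434,-0.302,0.04],183.35))
E
```

```text
[ 0.43470656 -0.30210609  0.07830042] -176.63700986087775 0.05986959728789317 [-0.19218911  0.4145681  -2.10233801]
(array([0.957, 0.02 , 0.004]), array([ 0.003, -0.01 ,  0.038]))
```

Request:
carry_out(
  deltas=[
    [0.25,0,0,0,0,0.03],
    [0.25,0,0,0,0,0],
    [0.25,0,0,0,0,0],
    [0,0,0,0,0,0],
  ],
)

```text
t: 17.2
eef_pos: [0.4346, -0.3022, 0.0456]
ee_rot: [-2.875, 1.57, -1.246]
force: [0.0, -0.1, -2.3]
width: 0.0597
```

```bash
python3 - <<'E'
from h import *
st=arm.get_state();print(st["eef_pos"],jaw(st)[0],st["width"],st["force"])
print(plan([0.434,-0.302,0.025],183.35))
E
```

```text
[ 0.43460535 -0.30223871  0.04555205] -176.6480466829493 0.05972633978455528 [ 0.04978047 -0.09841253 -2.31694161]
(array([0.514, 0.015, 0.007]), array([ 0.   , -0.011,  0.003]))
```

Request:
carry_out(
  deltas=[
    [0.2,0,0,0,0,0],
    [0.2,0,0,0,0,0],
    [0.05,0,0,0,0,0],
  ],
)

```text
t: 17.5
eef_pos: [0.4348, -0.3024, 0.026]
ee_rot: [-2.928, 1.57, -1.299]
force: [0.2, 0.4, -1.4]
width: 0.0597
```

Request:
carry_out(
  deltas=[
    [0.06,0,0,0,0,0],
    [0,0,0,0,0,0],
  ],
)

```text
t: 17.7
eef_pos: [0.4347, -0.3024, 0.023]
ee_rot: [2.562, 1.57, -2.092]
force: [0.1, -0.1, -2.0]
width: 0.0598
```

Request:
carry_out(
  deltas=[
    [0.04,0,0,0,0,0],
    [0,0,0,0,0,0],
  ],
)

```text
t: 17.9
eef_pos: [0.4354, -0.3026, 0.0232]
ee_rot: [-2.758, 1.569, -1.127]
force: [0.2, -0.9, -2.5]
width: 0.0599
```

Request:
carry_out(
  deltas=[
    [0.04,0,0,0,0,0],
    [0,0,0,0,0,0],
  ],
)

```text
t: 18.1
eef_pos: [0.4361, -0.3028, 0.0229]
ee_rot: [-2.389, 1.567, -0.758]
force: [0.0, -0.3, -2.6]
width: 0.06
```

Request:
carry_out(
  deltas=[
    [0.08,0,0,0,0,0],
    [0.06,0,0,0,0,0],
  ],
)

```text
t: 18.3
eef_pos: [0.4365, -0.3035, 0.0211]
ee_rot: [-2.559, 1.566, -0.926]
force: [-8.3, 9.1, 32.3]
width: 0.0599
```

Request:
carry_out(
  deltas=[
    [-0.05,0.03,0,0,0,0],
  ],
)

```text
t: 18.4
eef_pos: [0.4355, -0.3036, 0.0236]
ee_rot: [-2.481, 1.565, -0.848]
force: [0.3, -1.0, -1.7]
width: 0.0597
```

Request:
carry_out(
  deltas=[
    [-0.02,0,0,0,0,0],
    [0,0,0,0,0,0],
    [0,0,0,0,0,0],
  ],
  hand=0.25,
)

```text
t: 18.7
eef_pos: [0.4363, -0.3039, 0.0249]
ee_rot: [-2.342, 1.563, -0.709]
force: [0.9, -0.1, 0.0]
width: 0.0656
```

```bash
python3 - <<'E'
from h import *
st=arm.get_state();print(st["eef_pos"],jaw(st)[0],st["width"],st["force"])
f=cams.grab_frame("wrist"); save(f,"wrist13",(180,130,460,350),2.8)
E
```

```text
[ 0.43631626 -0.30389192  0.02487594] -176.425026384979 0.06556714425127841 [ 0.86624696 -0.13142597  0.03728838]
```

View pics/wrist13.png

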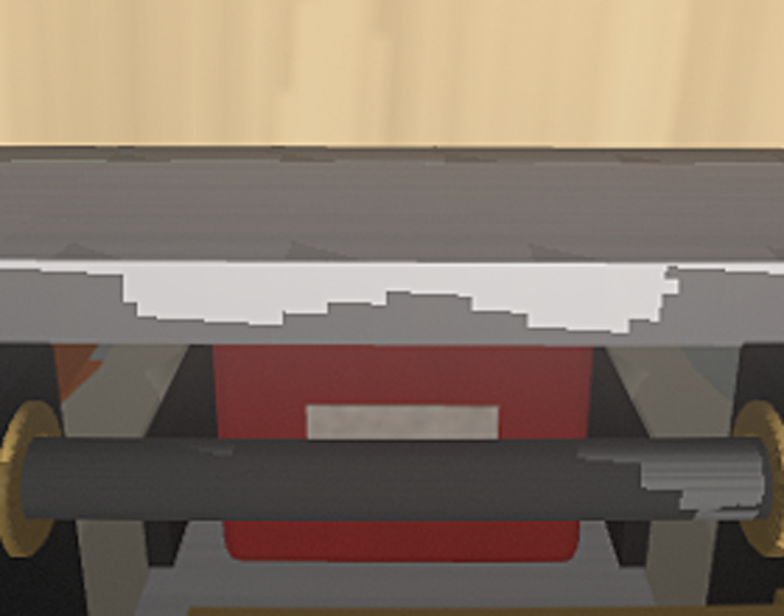

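Request:
carry_out(
  deltas=[
    [-0.3,0,0,0,0,0],
    [-0.5,0,0,0,0,0],
    [-0.7,0,0,0,0,0],
    [-0.7,0,0,0,0,0],
    [-0.7,0,0,0,0,0],
  ],
)

```text
t: 19.25
eef_pos: [0.4328, -0.3026, 0.1426]
ee_rot: [2.069, 1.566, -2.582]
force: [0.7, -0.1, 0.7]
width: 0.0656
```

```bash
python3 - <<'E'
from h import *
import pickle
st=arm.get_state();print(st["eef_pos"],jaw(st)[0],st["width"],st["force"])
f=cams.grab_frame("wrist"); save(f,"wrist14"); pickle.dump((st,f),open("f14.pkl","wb"))
T=campose(f,st)
p=(0.4888,-.2991,.0582)
def W(M,p=p):
    M=np.array(M,float);c,s=np.cos(p[2]),np.sin(p[2]); return np.c_[p[0]+c*M[:,0]-s*M[:,1],p[1]+s*M[:,0]+c*M[:,1],M[:,2]]
im=cv2.cvtColor(f["pixels"],cv2.COLOR_RGB2BGR)
O=[(.135,-.038,.069),(-.145,-.038,.069),(-.145,.038,.069),(.135,.038,.069)]
I=[(.005,-.026,.069),(-.14,-.026,.069),(-.14,.026,.069),(.005,.026,.069)]
X=-.053
t=[(X+a*.03,b*.022,.055) for a,b in [(-1,-1),(1,-1),(1,1),(-1,1)]]
for M,c in ((O,(255,0,255)),(I,(255,0,255)),(t,(255,255,0))): cv2.polylines(im,[project(f,W(M),T).round().astype(int)],True,c,1)
cv2.imwrite("pics/ov14.png",im)
E
```

```text
[ 0.43280371 -0.30259311  0.14258468] -176.454340938979 0.06563023343695018 [ 0.72741706 -0.0553468   0.66172463]
```

View pics/ov14.png

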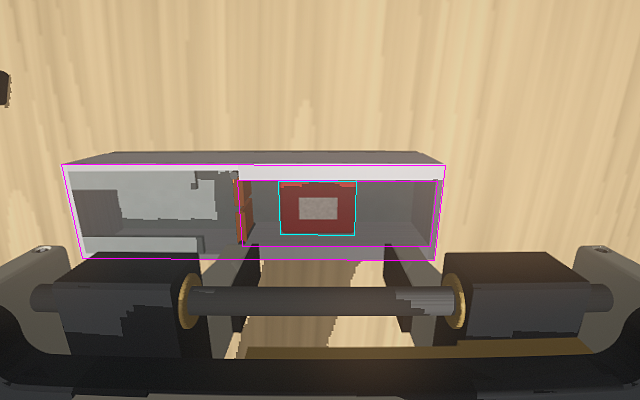

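```bash
python3 - <<'E'
from h import *
rows([0.3775,-0.3056,0.15],183.35,40,vmax=.5)
E
```

```text
N 3
[[-0.02, 0.48, 0.02, 0.02, -0.03, 0.01], [-0.02, 0.48, 0.02, 0.02, -0.03, 0.01], [-0.02, 0.48, 0.01, 0.02, -0.03, 0.01]]
```

Request:
carry_out(
  deltas=[
    [0,0.48,0.02,0.02,-0.03,0],
    [0,0.48,0.02,0.02,-0.03,0],
    [0,0.4,0.01,0.02,-0.03,0],
    [0,0,0,0,0,0],
    [0,0,0,0,0,0],
  ],
  hand=1,
)

```text
t: 19.8
eef_pos: [0.3787, -0.3057, 0.1511]
ee_rot: [-1.736, 1.563, -0.106]
force: [0.5, -0.0, 0.6]
width: 0.0311
```

Request:
carry_out(
  deltas=[
    [0,0,0,0,0,0],
    [0,0,0,0,0,0],
    [0,0,0,0,0,0],
    [0,0,0,0,0,0],
    [0,0,0,0,0,0],
  ],
)

```text
t: 20.3
eef_pos: [0.3793, -0.3057, 0.1501]
ee_rot: [-1.708, 1.565, -0.079]
force: [-0.6, -0.5, 0.6]
width: 0.0008
```

```bash
python3 - <<'E'
from h import *
import pickle
st=arm.get_state();print(st["eef_pos"],jaw(st)[0],st["width"],st["force"])
f=cams.grab_frame("wrist"); save(f,"wrist15"); pickle.dump((st,f),open("f15.pkl","wb"))
s=cams.grab_frame("side"); save(s,"side15",(290,50,430,170),5)
rows([0.3775,-0.3056,0.15],183.35,40,vmax=.5)
E
```

```text
[ 0.37927734 -0.3057446   0.15006712] -176.6100850012298 0.0008269197733920787 [-0.60238613 -0.51889865  0.55560386]
N 1
[[0.0, 0.04, 0.01, 0.01, -0.01, 0.08]]
```

View pics/wrist15.png

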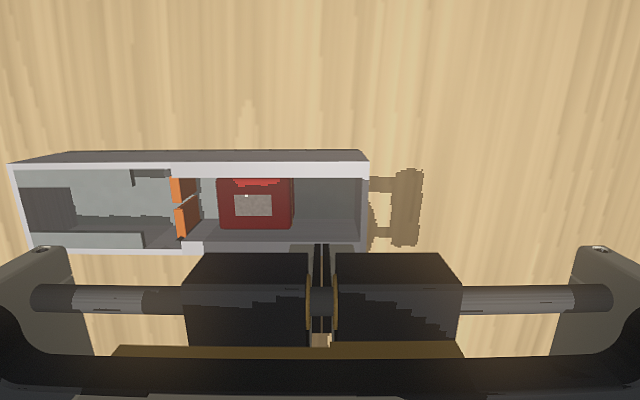

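View pics/side15.png

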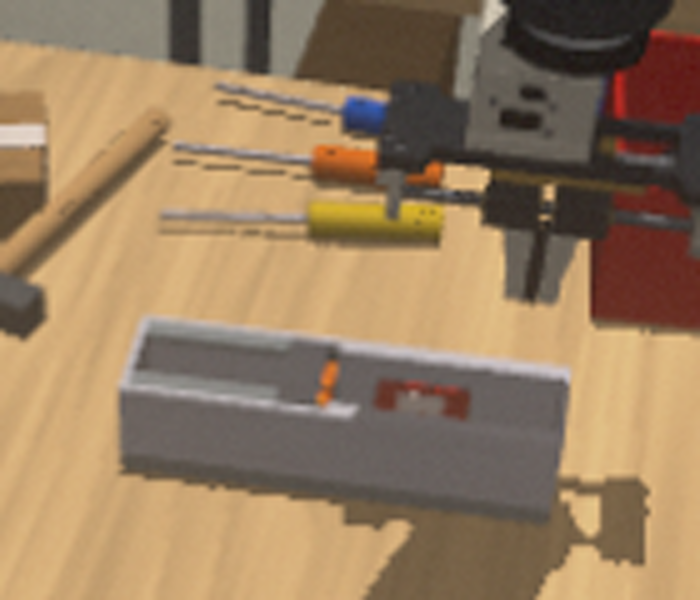

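```bash
python3 - <<'E'
from h import *
s=cams.grab_frame("side"); p=s["pixels"]
im=cv2.cvtColor(p[80:120,380:420],cv2.COLOR_RGB2BGR); cv2.imwrite("pics/fing.png",cv2.resize(im,None,fx=15,fy=15,interpolation=cv2.INTER_NEAREST))
E
```

```text
(no output)
```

View pics/fing.png

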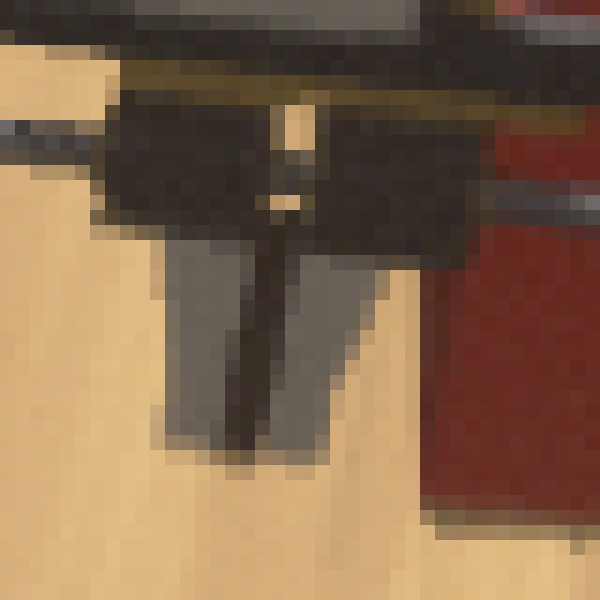

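```bash
python3 - <<'E'
from h import *
s=cams.grab_frame("side");T=s["T"];K,D=KD(s)
uv=np.array([(391,96),(391,110),(405.7,97.5),(402,110.5),(396,110.5)])
u=cv2.undistortPoints(uv.reshape(-1,1,2),K,D)[:,0]
d=np.c_[u[:,0],-u[:,1],-np.ones(len(u))]@T[:3,:3].T
for y in(-.296,-.315):
    q=(y-T[1,3])/d[:,1]; print((T[:3,3]+d*q[:,None]).round(4))
st=arm.get_state();print(st["eef_pos"],st["t"])
E
```

```text
[[ 0.3973 -0.296   0.1959]
 [ 0.391  -0.296   0.1475]
 [ 0.3555 -0.296   0.1985]
 [ 0.359  -0.296   0.152 ]
 [ 0.3762 -0.296   0.1486]]
[[ 0.3983 -0.315   0.1827]
 [ 0.3918 -0.315   0.1333]
 [ 0.3557 -0.315   0.1853]
 [ 0.3592 -0.315   0.1379]
 [ 0.3768 -0.315   0.1344]]
[ 0.37917861 -0.30574464  0.15019728] 20.5
```

Request:
carry_out(
  deltas=[
    [0.6,0,0,0,0,0.04],
    [0.6,0,0,0,0,0.04],
    [0.3,0,0,0,0,0],
  ],
)

```text
t: 20.8
eef_pos: [0.3816, -0.3066, 0.091]
ee_rot: [-2.1, 1.564, -0.47]
force: [0.7, 0.3, -0.1]
width: 0.0004
```

```bash
python3 - <<'E'
from h import *
st=arm.get_state();print(st["eef_pos"],jaw(st)[0],st["width"],st["force"])
f=cams.grab_frame("wrist"); save(f,"wrist16")
rows([0.3780,-0.3056,0.033],183.35,40,vmax=.5)
E
```

```text
[ 0.38160529 -0.30664188  0.09101155] -176.59039129869893 0.0003951520471844967 [ 0.66575046  0.29996612 -0.06233764]
N 3
[[0.47, 0.02, 0.01, 0.0, -0.01, 0.02], [0.47, 0.02, 0.01, 0.0, -0.01, 0.02], [0.47, 0.02, 0.01, 0.0, -0.01, 0.02]]
```

View pics/wrist16.png

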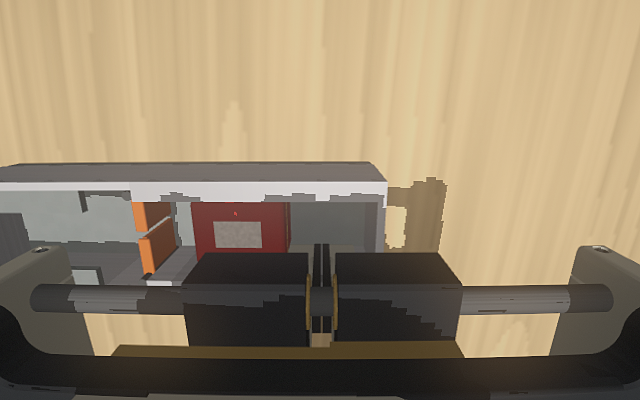

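Request:
carry_out(
  deltas=[
    [0.47,0.04,0.01,0,0,0.02],
    [0.47,0.02,0.01,0,0,0.02],
    [0.4,0.02,0.01,0,0,0.02],
    [0,0,0,0,0,0],
  ],
)

```text
t: 21.25
eef_pos: [0.3786, -0.3059, 0.0356]
ee_rot: [-2.928, 1.567, -1.297]
force: [-0.7, -0.1, 0.1]
width: 0.0006
```

```bash
cat >> h.py <<'E'
CH=(0.4888,-.2991,.0582)
def tochute(P):
    c,s=np.cos(CH[2]),np.sin(CH[2]); dx,dy=P[0]-CH[0],P[1]-CH[1]; return np.array([c*dx+s*dy,-s*dx+c*dy,P[2]])
def toworld(Q):
    c,s=np.cos(CH[2]),np.sin(CH[2]); return np.array([CH[0]+c*Q[0]-s*Q[1],CH[1]+s*Q[0]+c*Q[1],Q[2]])
def rowst(Q,tilt,n=5,vmax=.5,wmax=1.0):
    """target TCP in chute frame, jaw along -x of chute, tilt deg: tip leading"""
    st=arm.get_state(); Rm=R.from_euler("xyz",st["ee_rot"]).as_matrix(); p=np.array(st["eef_pos"])
    a=CH[2]+np.pi; c,s=np.cos(a),np.sin(a); Rt=np.array([[0,c,s],[0,s,-c],[-1,0,0]])@R.from_euler("z",-tilt,degrees=True).as_matrix()
    wv=R.from_matrix(Rm.T@Rt).as_rotvec(degrees=True)/4; d=toworld(Q)-p
    N=max(1,int(np.ceil(max(np.linalg.norm(d)/.04/vmax,np.linalg.norm(wv)/wmax))))
    print("t",round(st["t"],2),"chute tcp",tochute(p).round(4),"tilt err deg",(wv*4).round(2),"F",st["force"].round(1),"N",N)
    for i in range(min(n,N)):
        print([round(float(v),2) for v in list(Rm.T@(d/N)/.04)+list(wv/N)]); Rm=Rm@R.from_rotvec(wv/N*4,degrees=True).as_matrix()
E
python3 - <<'E'
from h import *
rowst([-0.085,0,0.033],0,vmax=.2)
E
```

```text
t 21.25 chute tcp [-0.1104 -0.0003  0.0356] tilt err deg [ 0.09 -0.19  0.04] F [-0.7 -0.1  0.1] N 4
[0.02, -0.16, 0.0, 0.01, -0.01, 0.0]
[0.02, -0.16, 0.0, 0.01, -0.01, 0.0]
[0.02, -0.16, 0.0, 0.01, -0.01, 0.0]
[0.02, -0.16, 0.0, 0.01, -0.01, 0.0]
```

Request:
carry_out(
  deltas=[
    [0.02,-0.16,0,0,0,0],
    [0.02,-0.16,0,0,0,0],
    [0.02,-0.16,0,0,0,0],
    [0.02,-0.16,0,0,0,0],
  ],
)

```text
t: 21.65
eef_pos: [0.4062, -0.3048, 0.0352]
ee_rot: [-2.796, 1.566, -1.165]
force: [-6.3, -1.1, 6.5]
width: 0.0006
```

```bash
python3 - <<'E'
from h import *
f=cams.grab_frame("wrist"); save(f,"wrist17")
rowst([-0.085,0,0.033],10,vmax=.2)
E
```

```text
t 21.7 chute tcp [-0.0818 -0.0011  0.0352] tilt err deg [ 0.14 -0.25 -9.89] F [-1.2  1.   3.1] N 3
[0.02, 0.03, 0.01, 0.01, -0.02, -0.82]
[0.02, 0.03, 0.01, 0.01, -0.02, -0.82]
[0.01, 0.03, 0.01, 0.01, -0.02, -0.82]
```

View pics/wrist17.png

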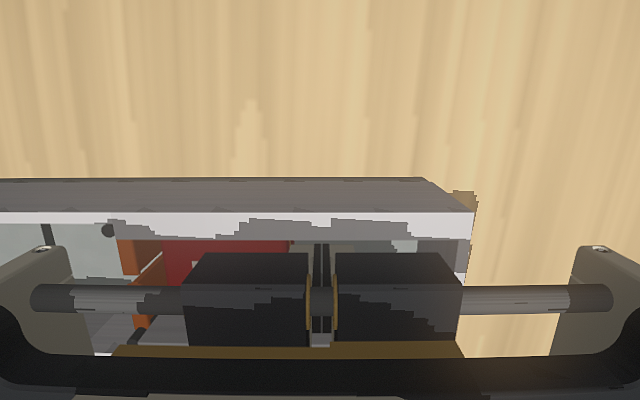

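Request:
carry_out(
  deltas=[
    [0.02,0.05,0.01,0,0,-0.82],
    [0.02,0.03,0.01,0,0,-0.82],
    [0.02,0.02,0.01,0,0,-0.82],
  ],
)

```text
t: 22.0
eef_pos: [0.4083, -0.3044, 0.0337]
ee_rot: [-1.612, 1.388, 0.023]
force: [-0.1, 0.4, -0.4]
width: 0.0005
```

```bash
python3 - <<'E'
from h import *
f=cams.grab_frame("wrist"); save(f,"wrist18")
s=cams.grab_frame("side"); save(s,"side18",(290,50,430,170),5)
rowst([-0.02,0,0.033],10,vmax=.3)
E
```

```text
t 22.1 chute tcp [-0.0824 -0.0003  0.0335] tilt err deg [ 0.26 -0.32  0.36] F [ 0.5 -0.3  0.7] N 6
[0.05, -0.26, 0.0, 0.01, -0.01, 0.02]
[0.05, -0.26, 0.0, 0.01, -0.01, 0.02]
[0.05, -0.26, 0.0, 0.01, -0.01, 0.02]
[0.05, -0.26, 0.0, 0.01, -0.01, 0.02]
[0.05, -0.26, 0.0, 0.01, -0.01, 0.02]
```

View pics/side18.png

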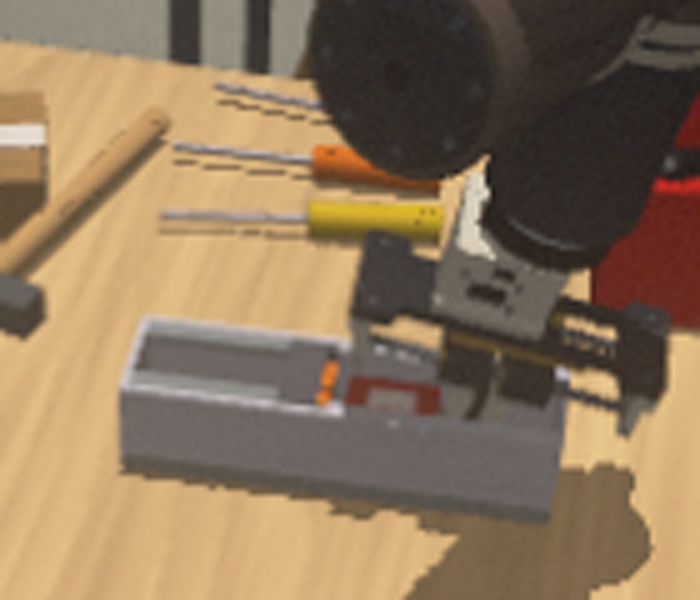

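View pics/wrist18.png

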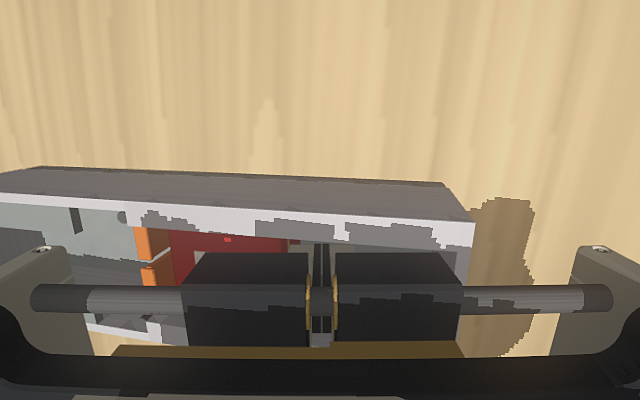

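```bash
python3 - <<'E'
from h import *
st=arm.get_state(); s=cams.grab_frame("side")
Rm=jaw(st)[1]; 
for q in [(-.066,.096,.039),(-.066,.096,-.039),(-.066,.0965,0),(0,0,0)]:
    w=Rm@np.array(q)+st["eef_pos"]; print(q,w.round(4),((project(s,w,s["T"])-[290,50])*5).round())
E
```

```text
(-0.066, 0.096, 0.039) [ 0.298  -0.2716  0.0809] [[638. 438.]]
(-0.066, 0.096, -0.039) [ 0.3029 -0.3494  0.0814] [[642. 357.]]
(-0.066, 0.0965, 0) [ 0.3    -0.3105  0.0811] [[641. 397.]]
(0, 0, 0) [ 0.4066 -0.3042  0.0335] [[459. 432.]]
```

Request:
carry_out(
  deltas=[
    [0.05,-0.26,0,0,0,0.05],
    [0.05,-0.26,0,0,0,0.03],
    [0.05,-0.26,0,0,0,0],
  ],
)

```text
t: 22.45
eef_pos: [0.4359, -0.3019, 0.0326]
ee_rot: [-1.595, 1.41, 0.038]
force: [-10.2, -0.9, 8.6]
width: 0.0007
```

```bash
python3 - <<'E'
from h import *
s=cams.grab_frame("side"); save(s,"side19",(290,50,430,170),5)
rowst([-0.01,0,0.033],10,vmax=.3)
E
```

```text
t 22.5 chute tcp [-0.0504 -0.0002  0.0328] tilt err deg [ 0.28 -0.24 -0.65] F [-0.6 -0.8 -0.1] N 4
[0.04, -0.25, 0.0, 0.02, -0.02, -0.04]
[0.04, -0.25, 0.0, 0.02, -0.02, -0.04]
[0.04, -0.25, 0.0, 0.02, -0.02, -0.04]
[0.04, -0.25, 0.0, 0.02, -0.02, -0.04]
```

View pics/side19.png

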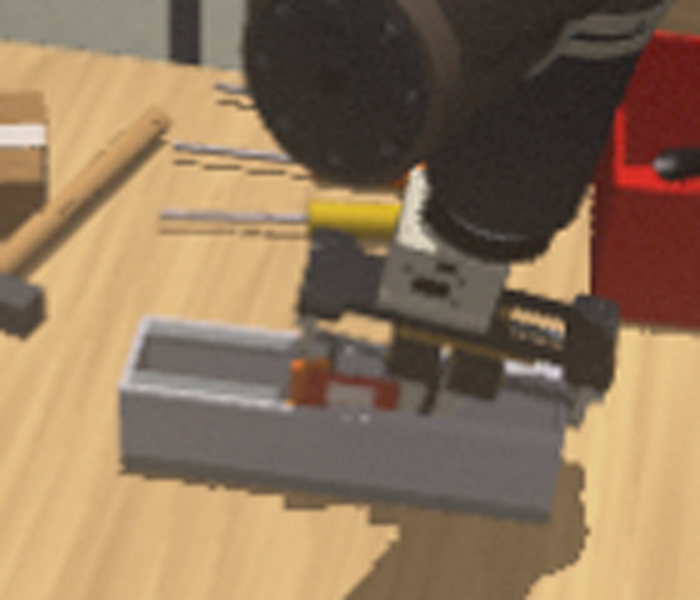

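Request:
carry_out(
  deltas=[
    [0.03,-0.25,0,0,0,-0.04],
    [0.03,-0.25,0,0,0,-0.04],
    [0.03,-0.25,0,0,0,-0.04],
  ],
)

```text
t: 22.8
eef_pos: [0.4697, -0.2994, 0.0327]
ee_rot: [-1.592, 1.406, 0.042]
force: [-2.8, -0.1, -0.3]
width: 0.0003
```

```bash
python3 - <<'E'
from h import *
s=cams.grab_frame("side"); save(s,"side20",(290,50,430,170),5)
rowst([0.04,0,0.034],10,vmax=.3)
E
```

```text
t 22.85 chute tcp [-0.017   0.0004  0.0331] tilt err deg [ 0.38 -0.2  -0.46] F [ 2.2 -0.5 -0.4] N 5
[0.04, -0.28, -0.0, 0.02, -0.01, -0.02]
[0.04, -0.28, -0.0, 0.02, -0.01, -0.02]
[0.04, -0.28, -0.0, 0.02, -0.01, -0.02]
[0.04, -0.28, -0.0, 0.02, -0.01, -0.02]
[0.04, -0.28, -0.0, 0.02, -0.01, -0.02]
```

View pics/side20.png

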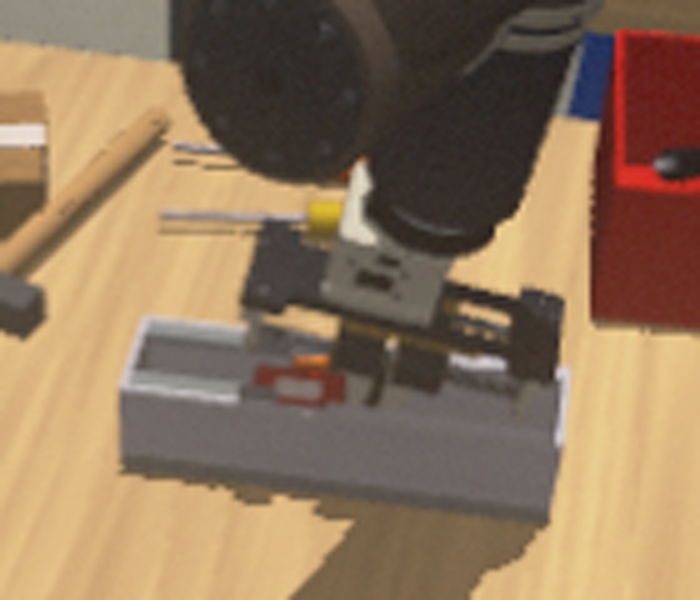

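Request:
carry_out(
  deltas=[
    [0.04,-0.25,0,0,0,0],
    [0.04,-0.25,0,0,0,-0.05],
    [0.04,-0.25,0,0,0,-0.05],
    [0.04,-0.25,0,0,0,0],
  ],
)

```text
t: 23.25
eef_pos: [0.5141, -0.2964, 0.0329]
ee_rot: [-1.592, 1.399, 0.043]
force: [-1.8, -0.7, -0.5]
width: 0.0008
```

```bash
python3 - <<'E'
from h import *
s=cams.grab_frame("side"); save(s,"side21",(290,50,430,170),5)
t=cams.grab_frame("top"); save(t,"top21",(395,150,475,290),4)
rowst([0.042,0,0.034],10,vmax=.3)
E
```

```text
t 23.35 chute tcp [0.0269 0.001  0.0332] tilt err deg [ 0.45 -0.19 -0.07] F [ 2.8  0.8 -1.7] N 2
[0.02, -0.19, -0.01, 0.06, -0.02, -0.01]
[0.02, -0.19, -0.01, 0.06, -0.02, -0.01]
```

View pics/side21.png

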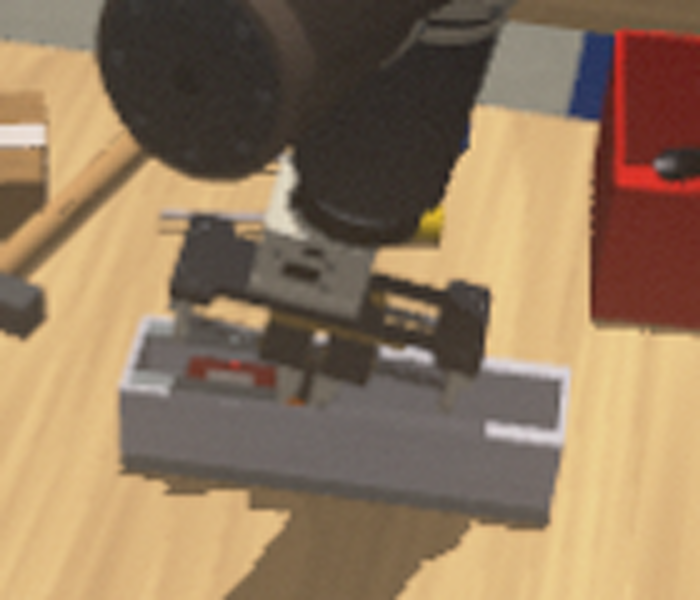

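```bash
python3 - <<'E'
from h import *
s=cams.grab_frame("side")
for p in [(232,373),(188,368),(275,375)]:
    print(tochute(pix2plane(s,np.array([p])/5+[290,50],.055,s["T"])[0]).round(4))
E
```

```text
[ 0.0672 -0.0039  0.055 ]
[ 0.096  -0.0034  0.055 ]
[ 0.0396 -0.0074  0.055 ]
```

Request:
carry_out(
  deltas=[
    [0.03,-0.2,0,0,0,0],
    [0.03,-0.18,0,0,0,0],
  ],
)

```text
t: 23.6
eef_pos: [0.5299, -0.2953, 0.0334]
ee_rot: [-1.593, 1.398, 0.043]
force: [-2.4, -0.7, 0.4]
width: 0.0003
```

```bash
python3 - <<'E'
from h import *
s=cams.grab_frame("side"); save(s,"side22",(290,50,430,170),5)
st=arm.get_state(); p=tochute(st["eef_pos"])
rowst([p[0],p[1],0.13],10,vmax=.4,n=10)
E
```

```text
t 23.65 chute tcp [0.0424 0.0013 0.0335] tilt err deg [ 0.42 -0.17 -0.1 ] F [-0.  -1.2 -0.8] N 7
[-0.34, -0.06, -0.0, 0.01, -0.01, -0.0]
[-0.34, -0.06, -0.0, 0.01, -0.01, -0.0]
[-0.34, -0.06, -0.0, 0.01, -0.01, -0.0]
[-0.34, -0.06, -0.0, 0.01, -0.01, -0.0]
[-0.34, -0.06, -0.0, 0.01, -0.01, -0.0]
[-0.34, -0.06, -0.0, 0.01, -0.01, -0.0]
[-0.34, -0.06, -0.0, 0.01, -0.01, -0.0]
```

View pics/side22.png

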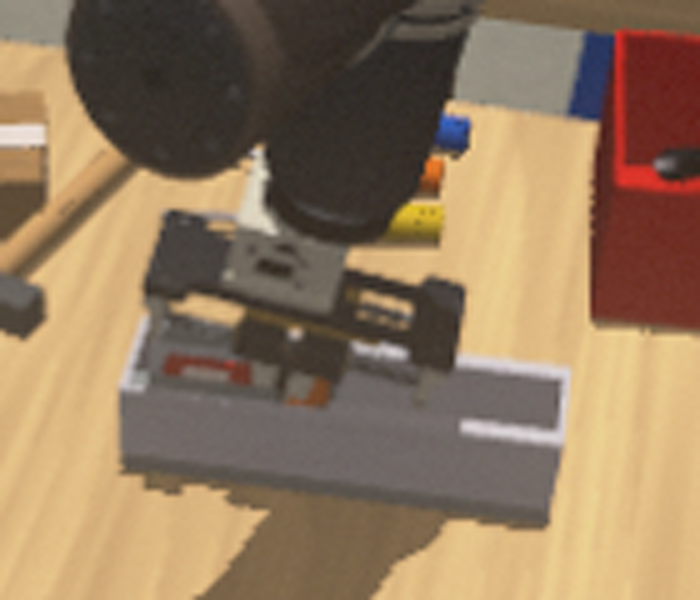

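Request:
carry_out(
  deltas=[
    [-0.2,-0.02,0,0,0,0],
    [-0.3,-0.05,0,0,0,0],
    [-0.35,-0.06,0,0,0,0],
    [-0.35,-0.06,0,0,0,0],
    [-0.35,-0.06,0,0,0,0],
  ],
)

```text
t: 24.15
eef_pos: [0.5306, -0.2953, 0.1005]
ee_rot: [-1.598, 1.397, 0.038]
force: [0.2, -0.2, 0.2]
width: 0.0005
```

Request:
carry_out(
  deltas=[
    [-0.5,-0.09,0,0,0,0],
    [-0.7,-0.12,0,0,0,0],
    [-0.7,-0.12,0,0,0,0],
    [-0.7,-0.12,0,0,0,0],
    [0,0,0,0,0,0],
  ],
)

```text
t: 24.65
eef_pos: [0.5316, -0.2963, 0.2213]
ee_rot: [-1.629, 1.385, 0.008]
force: [-0.1, -0.4, 0.7]
width: 0.0004
```

```bash
python3 - <<'E'
from h import *
import pickle
st=arm.get_state();print(st["t"],tochute(st["eef_pos"]).round(4))
f=cams.grab_frame("wrist"); save(f,"wrist23"); 
s=cams.grab_frame("side"); save(s,"side23",(290,50,430,170),5); pickle.dump((st,f,s),open("f23.pkl","wb"))
rowst([0.0,0.08,0.2],0,vmax=.5,n=10)
E
```

```text
24.65 [0.0429 0.0003 0.2213]
t 24.75 chute tcp [0.0414 0.0014 0.2172] tilt err deg [ 0.4  -0.41 10.38] F [ 0.2 -0.4 -0.1] N 5
[0.04, 0.22, 0.4, 0.02, -0.02, 0.52]
[0.05, 0.21, 0.39, 0.02, -0.02, 0.52]
[0.06, 0.21, 0.39, 0.02, -0.02, 0.52]
[0.07, 0.21, 0.39, 0.02, -0.02, 0.52]
[0.08, 0.21, 0.39, 0.02, -0.02, 0.52]
```

View pics/wrist23.png

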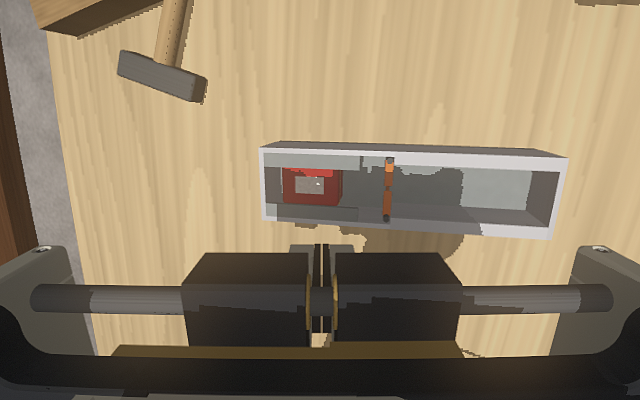

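View pics/side23.png

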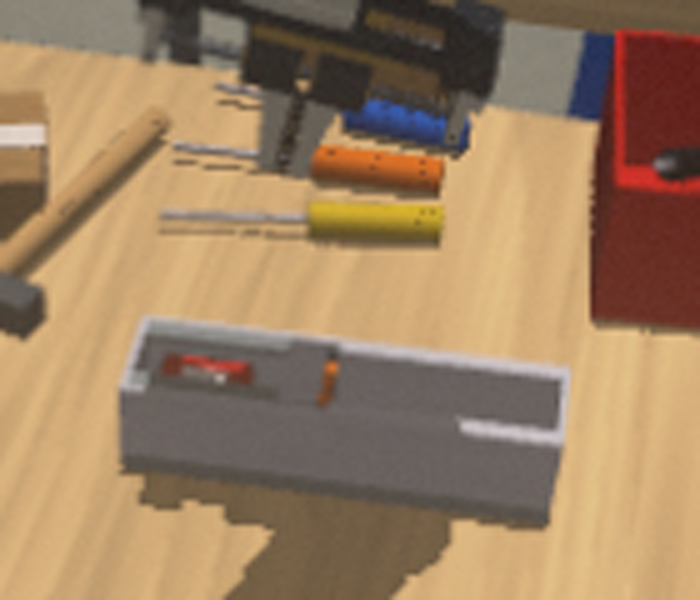

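The flaps are shut, in line across the chute at wrist (388,188), and the tin sits on the till side at about (311,186). I'll confirm numerically, then check the neighbours.

```bash
python3 - <<'E'
from h import *
import pickle
st,f,s=pickle.load(open("f23.pkl","rb"));T=campose(f,st)
print("tin wrist",tochute(pix2plane(f,[(310,185)],.055,T)[0]).round(4),"flap ends", [tochute(x).round(4) for x in pix2plane(f,[(390,160),(388,188),(386,215)],.056,T)])
save(f,"wrist23c",(255,130,415,240),5)
t=cams.grab_frame("top"); save(t,"top23")
print(arm.get_state()["t"],arm.get_state()["force"])
E
```

```text
tin wrist [0.0865 0.0012 0.055 ] flap ends [array([ 0.0073, -0.028 ,  0.056 ]), array([ 0.0074, -0.0002,  0.056 ]), array([0.0076, 0.0279, 0.056 ])]
24.8 [-0.58042723 -0.50557342 -0.71722904]
```

View pics/wrist23c.png

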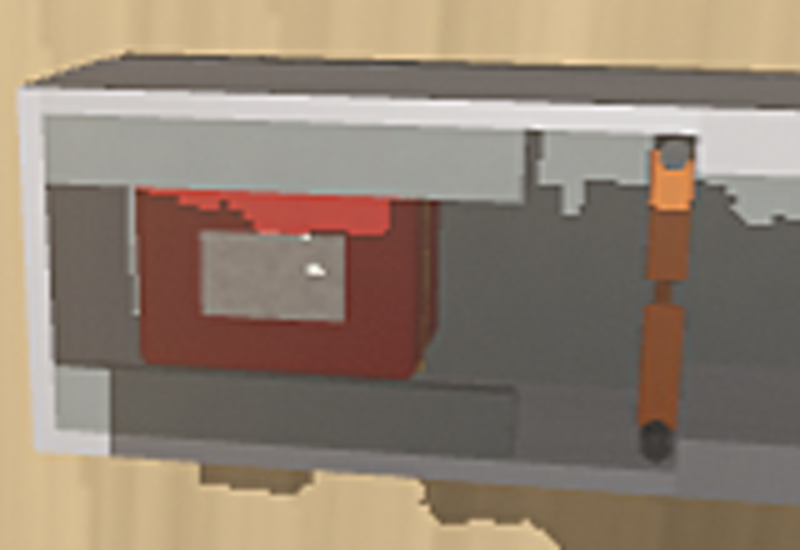

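View pics/top23.png

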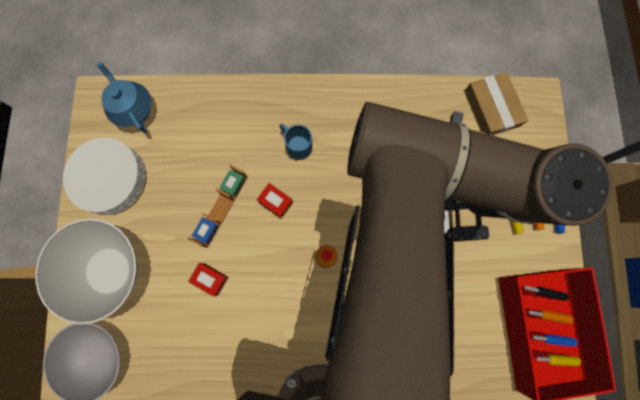

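```bash
python3 - <<'E'
from h import *
print(arm.job_done())
E
```

```text
the job is handed in; nothing more can be done
None
```

I moved the red tin from the rack into the till side of the chute and handed the job in at about 25 s. No verdict was reported.

**What I did:**
- I gripped the tin across its width, lifted it out of the middle bay, set it upright on the bare table and let go.
- I took it again by its short ends and lowered it to the floor of the loading well, at chute x of about -53 mm.
- With closed fingers, tilted about 10° so the tip led, I pushed it through the flaps and drew the fingers straight up.

**Last checks:**
- **Tin:** the wrist camera puts its centre at chute x ≈ 86 mm, y ≈ 1 mm, upright on the floor.
- **Flaps:** both lie across the chute at x ≈ 7.3–7.6 mm, so they are shut.
- **Other things:** the green tin, blue tin, mug and bottle show at their starting places in the top view. I compared these by eye only.
- **Gripper:** it was clear of everything, with no more than about 1 N on the force reading.

**Disagreements and rough spots:**
- **Camera readings:** just before the last push, the side camera gave the tin's chute x about 3–5 mm lower than the arm's own position implied. That is well inside the allowed range.
- **Table set-down:** I briefly pressed down with about 49 N through the held tin. That is under the 120 N wrist limit. I took the 40 N limit to cover only the arm and gripper body, not the fingers.
- **Well set-down:** I pressed with about 32 N, then let go with the tin 1–3 mm off the floor. I estimate that drop at about 0.24 m/s at most, under the 0.45 m/s limit.

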